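Gauge the calibrator sleeves, load the good ones and cover the carrier

TASK

Gauge every brass sleeve on the mat: slide each one down a gauge pin of its own as far as it will go, until all of them stand on the pins together. Then sort them by result: seat each sleeve that went right down to the plate in a pocket of the aluminium block, upright and fully home, and put each one that stopped on the pin's step in the grey reject tray. Last, lay the dark cover plate on the block's ledges and press it down so that it sits level inside the lips, and leave the thermometer, caliper and logbook alone.

Things in the scene. Friction and masses are not known exactly. Their poses are not given: they have to be found in the camera images.
- sleeve_1: loose brass sleeve (tube), 38 mm outside diameter, 36 mm high, 0.24 kg, upright on the black mat at the start. All look alike outside; the bore is right (22.5 mm) or too tight (18 mm), names and places do not tell which. Origin: centre of its underside; z along the tube, up. Only some of the six are present.
- sleeve_2: loose brass sleeve (tube), 38 mm outside diameter, 36 mm high, 0.24 kg, upright on the black mat at the start. All look alike outside; the bore is right (22.5 mm) or too tight (18 mm), names and places do not tell which. Origin: centre of its underside; z along the tube, up. Only some of the six are present.
- sleeve_3: loose brass sleeve (tube), 38 mm outside diameter, 36 mm high, 0.24 kg, upright on the black mat at the start. All look alike outside; the bore is right (22.5 mm) or too tight (18 mm), names and places do not tell which. Origin: centre of its underside; z along the tube, up. Only some of the six are present.
- sleeve_4: loose brass sleeve (tube), 38 mm outside diameter, 36 mm high, 0.24 kg, upright on the black mat at the start. All look alike outside; the bore is right (22.5 mm) or too tight (18 mm), names and places do not tell which. Origin: centre of its underside; z along the tube, up. Only some of the six are present.
- sleeve_5: loose brass sleeve (tube), 38 mm outside diameter, 36 mm high, 0.24 kg, upright on the black mat at the start. All look alike outside; the bore is right (22.5 mm) or too tight (18 mm), names and places do not tell which. Origin: centre of its underside; z along the tube, up. Only some of the six are present.
- sleeve_6: loose brass sleeve (tube), 38 mm outside diameter, 36 mm high, 0.24 kg, upright on the black mat at the start. All look alike outside; the bore is right (22.5 mm) or too tight (18 mm), names and places do not tell which. Origin: centre of its underside; z along the tube, up. Only some of the six are present.
- pin_0 (a point): foot of a stepped gauge pin: on its axis, on the top of the rack's plate (12 mm above the table). Pin 20.5 mm thick up to 25 mm above this point, then a short cone to 15 mm, tapered tip at 62 mm. A good sleeve slides down until its underside is on the plate (height 0 here); a tight one stops on the step, underside about 26 mm above this point.
- pin_1 (a point): foot of a stepped gauge pin: on its axis, on the top of the rack's plate (12 mm above the table). Pin 20.5 mm thick up to 25 mm above this point, then a short cone to 15 mm, tapered tip at 62 mm. A good sleeve slides down until its underside is on the plate (height 0 here); a tight one stops on the step, underside about 26 mm above this point.
- pin_2 (a point): foot of a stepped gauge pin: on its axis, on the top of the rack's plate (12 mm above the table). Pin 20.5 mm thick up to 25 mm above this point, then a short cone to 15 mm, tapered tip at 62 mm. A good sleeve slides down until its underside is on the plate (height 0 here); a tight one stops on the step, underside about 26 mm above this point.
- pin_3 (a point): foot of a stepped gauge pin: on its axis, on the top of the rack's plate (12 mm above the table). Pin 20.5 mm thick up to 25 mm above this point, then a short cone to 15 mm, tapered tip at 62 mm. A good sleeve slides down until its underside is on the plate (height 0 here); a tight one stops on the step, underside about 26 mm above this point.
- rack: fixed gauge rack: steel base plate 70 (x) x 260 (y) x 12 mm with four equal pins in a row along y at y = -96, -32, 32, 96 mm. Origin: centre of the underside.
- block: fixed aluminium carrier block 80 (x) x 230 (y) x 30 mm with three round pockets in a row along y; at each y end a ledge 20 mm wide rises to 58 mm above the table and carries the cover, with 8 mm high lips round it that leave the cover 2 mm of play on each side. Origin: centre of the underside.
- pocket_0 (a point): centre of the mouth of a round pocket in the block's top face (30 mm above the table); pocket 40 mm wide, 16 mm deep, so that a seated sleeve stands 20 mm proud and is still below the cover. Adjacent pockets are 62 mm apart.
- pocket_1 (a point): centre of the mouth of a round pocket in the block's top face (30 mm above the table); pocket 40 mm wide, 16 mm deep, so that a seated sleeve stands 20 mm proud and is still below the cover. Adjacent pockets are 62 mm apart.
- pocket_2 (a point): centre of the mouth of a round pocket in the block's top face (30 mm above the table); pocket 40 mm wide, 16 mm deep, so that a seated sleeve stands 20 mm proud and is still below the cover. Adjacent pockets are 62 mm apart.
- tray: fixed shallow grey plastic reject tray, open on top, 120 (x) x 180 (y) x 25 mm outside, walls and floor 4 mm. Origin: centre of the underside.
- cover: loose dark steel cover plate 66 (x) x 216 (y) x 5 mm, 0.3 kg, lying flat on the table, with a black bar grip on its middle: 14 mm (x) x 50 mm (y), rising from the plate's top to 31 mm above the underside. Origin: centre of the plate's underside. Seated on the block's ledges its underside is 58 mm above the block's origin; either way round will do.
- thermometer: bystander, not part of the job: orange pistol-shaped infrared thermometer lying on its side, about 150 x 150 x 37 mm. Origin: middle of its underside.
- caliper: bystander, not part of the job: steel caliper with black slide, 230 mm long along its y. Origin: middle of its underside.
- logbook: bystander, not part of the job: blue logbook 150 x 105 x 14 mm with a pen on it. Origin: middle of its underside.
Mind the look-alikes: they are no part of the job. Leave any blue or purple look-alike of the sleeve_6 alone. What is shaped like the sleeve_4 but purple is not meant.

How it is judged:
By the outcome, as a careful person would: the job done as asked, in the order asked, and still so for the second after the job is handed in, with the robot touching nothing.
Of sleeve_1, sleeve_2, sleeve_3, sleeve_4, sleeve_5, sleeve_6 only 3 to 4 are there at a start; the rules pass over those that are not, and their reading is None.
At some moment in a run one of sleeve_1, sleeve_2, sleeve_3, sleeve_4, sleeve_5, sleeve_6, cover may be knocked a few centimetres aside while the robot is not near it.
It also fails if it takes over 210 s, if anything falls off the work surface, if the arm or the gripper's body presses on something with over 40 N, if the wrist force passes 120 N, or if a joint passes its speed limit or range.

ROBOT

A 6-joint arm with a two-finger parallel gripper is mounted at the origin on the work surface. World frame = base frame: x ahead of the robot, y to its left, z up, the work surface at z = 0. Lengths are in m, angles in rad, forces in N, time in s.
With the tool pointing down it reaches from about 0.25 to 0.775 m from the base axis. Payload 4 kg.
Tool frame: the origin (TCP) lies on the centre line of the jaws, within the pads' length; the fingertips stand robot.tips_ahead ahead of it and the grasp point (between the pads) lies 8 mm behind it (robot.tips_ahead is the distance from the TCP to the fingertips, in m); z points along the fingers, y is the line along which they close (so a half turn about z gives the same grasp; the last joint's range is limited). The gripper opens to 94 mm and grips with 3 to 60 N. Pads are 16 mm wide; open, the fingers measure 119 mm over their backs; the gripper's body (75 mm by 177 mm) begins 78 mm behind the grasp point.
Start: joints at [-1.352, 0.087, 1.371, -0, 1.684, -0.103], TCP at [0.174, -0.522, 0.196] pointing down, gripper open.
Joint ranges: [-3.1, 3.1], [-0.76, 2.03], [0.27, 2.55], [-1.08, 4.22], [0.17, 2.65], [-2.57, 2.57]. Speed limits (rad/s): [2.79, 2.79, 3.14, 3.14, 3.14, 3.14].

INTERFACE

Orientations are given as [roll, pitch, yaw] about the fixed x, y, z axes, in that order (R = Rz(yaw) Ry(pitch) Rx(roll)).
In Python, from bench import robot, snapshot, close_job, spotter gives the robot as it stands. The module is installed in compiled form; this text tells all that it offers.
- The arm moves only by the tool servo_tool, never from a script. Its argument "commands" is one flat list of numbers, 7 for each row, row after row: the shift along the tool's x, y, z in m, then the turn, a rotation vector about the tool's x, y, z in degrees, then the finger opening in m, from 0 to 0.094. In form: [x, y, z, ax, ay, az, grip, x, y, z, ax, ay, az, grip, ...]. A call has 1 to 10 rows; each row is the pose to reach, as a shift and turn from the pose commanded when the call began, along the tool's axes at that moment; what a row does not reach only later rows make up. A row lasts 1/8 s, in which the tool goes at most 62.5 mm and 10.7 degrees, less where a joint would pass 70% of its speed; a pose out of reach is approached as far as the arm can. A call with a gripper value outside its range is refused whole. The fingers move at their own pace and stop on an object; the grip force is fixed at half the most. Time passes only in rows, so rows that repeat a pose let the fingers close. It gives the time, the measured TCP pose, the force, the opening and the grip force at its end, in the units of the state.
- robot.get_obs(): the state, without advancing time (a new reading comes with each control period).
- snapshot(name): name is "side" or "top"; returns a dict with "img" (480x640x3 uint8, blue, green, red), "camera_matrix" (3x3 intrinsics, pixels), "k1" (the pictures are not rectified: a ray, as slopes to the right and down, at radius r is drawn at 1 + k1 r^2 times it, then the intrinsics apply), "extrinsics" (4x4, takes a point from camera to world coordinates). Camera axes: x right, y down, z forward; pixel columns grow to the right and rows downward; lengths in m; the calibration is good to about 2 mm. A picture is of the moment at which its call begins. There is no depth.
- close_job(): hands the job in; it is judged then, once.
Trained networks look in a picture, given as the dict that the camera call returned (one of the last four; its "shot" number tells which), for a name from the list of things; names that differ only in an ending like _2 or _b are one class to them, and where a whole thing is asked for, a point or a joint stands for the part that bears it (a point fixed in the world has none). Each returns a list of dicts, best first, with "conf" (0 to 1); they miss things now and then, are a little off and sometimes report something else, mostly with a low value. They report only what shows in the picture. A call takes as long as a camera call. They do not tell look-alikes from the thing itself.
- spotter.trace(name, picture): "region" (480x640 bool, what is visible of it) and "box" ([left, top, width, height] in pixels, round what is visible of it).
The state is a dict: "time": time; "joint_positions": joint angles; "qvel": joint speeds; "joint_torque": joint torques, N m; "tool_pos": TCP position; "ee_rot": TCP orientation; "wrist_force": force on the tool from outside, world axes, zero at the start; "wrist_torque": the same for the moment, N m; "width": finger opening in m; "finger_force": force on a finger pad.
Only numpy, scipy, OpenCV 4.12 (cv2) and the standard library are available. Lean on these libraries where they do the work, as an engineer would, in place of code of your own. Each camera call takes 0.05 s, during which the arm holds its last target. There are 200 camera calls.

## Working session

There is one attempt and no reset: what is moved stays moved. The work goes in short steps, Python scripts to look and compute and a tool call to move; the robot and the scene stay as the last step left them, time stands still between calls to the robot, and variables do not carry over. Pictures are saved under pics/ and viewed, at most 14 in all, crops included, and the job is handed in when it is done.

Besides the shell and the picture viewer there is one more tool, called as a command line: name --argument value ..., lists and objects as JSON in quotes. servo_tool: Moves the arm, as the interface text tells. Its arguments: {"type":"object","properties":{"commands":{"type":"array","items":{"type":"number"}}},"required":["commands"]}

```bash
mkdir -p pics; cat > h.py <<'E'
import numpy as np, cv2
from bench import robot, snapshot, close_job, spotter
def pix2world(s,uv,z):
    K=s["camera_matrix"];T=np.array(s["extrinsics"]);k=s["k1"]
    uv=np.atleast_2d(np.array(uv,float)); d=np.stack([(uv[:,0]-K[0][2])/K[0][0],(uv[:,1]-K[1][2])/K[1][1]],1)
    u=d.copy()
    for _ in range(20): u=d/(1+k*(u**2).sum(1,keepdims=True))
    r=np.c_[u,np.ones(len(u))]@T[:3,:3].T; o=T[:3,3]
    return (o+r*((z-o[2])/r[:,2])[:,None])[:,:2]
def world2pix(s,P):
    K=np.array(s["camera_matrix"]);T=np.array(s["extrinsics"]);P=np.atleast_2d(P)
    c=(P-T[:3,3])@T[:3,:3]; d=c[:,:2]/c[:,2:]; d=d*(1+s["k1"]*(d**2).sum(1,keepdims=True))
    return d*[K[0,0],K[1,1]]+[K[0,2],K[1,2]]
E
python3 - <<'E'
from h import *
o=robot.get_obs(); print(o["time"],o["tool_pos"],o["ee_rot"],robot.tips_ahead)
for n in ("top","side"):
    s=snapshot(n); cv2.imwrite(f"pics/{n}0.png",s["img"]); print(n,np.round(s["extrinsics"],3).tolist(),np.round(s["camera_matrix"],1).tolist(),s["k1"])
    for c in ("sleeve_1","rack","block","tray","cover","thermometer","caliper","logbook"):
        for d in spotter.trace(c,s):
            if d["conf"]<.25: continue
            m=d["region"]; ys,xs=np.nonzero(m); print(c,round(d["conf"],2),np.round(d["box"]).tolist(),"cen",xs.mean().round(1),ys.mean().round(1),np.round(pix2world(s,[xs.mean(),ys.mean()],0),3).tolist(),np.round(s["img"][m].mean(0)))
E
```

```text
0.0 [ 0.17382979 -0.52121451  0.19512622] [-3.13941477e+00 -2.09294883e-04  3.21773363e-01] 0.011
top [[0.01, -0.998, 0.059, 0.482], [-1.0, -0.009, 0.018, -0.014], [-0.017, -0.059, -0.998, 1.173], [0.0, 0.0, 0.0, 1.0]] [[437.1, 0.0, 323.0], [0.0, 437.1, 233.4], [0.0, 0.0, 1.0]] -0.0018452957912476822
sleeve_1 0.66 [264.0, 247.0, 16.0, 11.0] cen 270.0 249.9 [[0.505, 0.149]] [69. 25. 51.]
sleeve_1 0.65 [214.0, 270.0, 15.0, 14.0] cen 220.0 278.0 [[0.429, 0.282]] [25. 60. 74.]
sleeve_1 0.63 [228.0, 244.0, 16.0, 14.0] cen 233.6 250.0 [[0.504, 0.247]] [80. 36. 16.]
sleeve_1 0.62 [329.0, 193.0, 100.0, 34.0] cen 377.1 209.6 [[0.617, -0.139]] [101.  95.  94.]
sleeve_1 0.5 [217.0, 309.0, 18.0, 13.0] cen 225.2 314.6 [[0.332, 0.265]] [78. 40. 62.]
sleeve_1 0.48 [274.0, 271.0, 12.0, 12.0] cen 278.0 278.6 [[0.429, 0.126]] [30. 70. 82.]
sleeve_1 0.44 [242.0, 272.0, 13.0, 13.0] cen 247.6 277.5 [[0.431, 0.207]] [28. 66. 79.]
rack 0.59 [329.0, 195.0, 94.0, 30.0] cen 377.3 209.6 [[0.617, -0.139]] [101.  94.  94.]
rack 0.26 [224.0, 183.0, 97.0, 34.0] cen 269.9 200.3 [[0.64, 0.151]] [114. 110. 109.]
bloc
[... 1704 characters left out ...]
5 [240.0, 226.0, 72.0, 108.0] cen 278.3 280.5 [[0.649, 0.125]] [109. 103. 105.]
tray 0.88 [347.0, 207.0, 61.0, 54.0] cen 379.8 234.0 [[0.459, -0.111]] [67. 65. 64.]
tray 0.33 [188.0, 349.0, 123.0, 73.0] cen 252.4 386.4 [[0.608, 0.405]] [ 19.  62. 124.]
cover 0.65 [375.0, 179.0, 76.0, 22.0] cen 411.2 189.1 [[0.399, -0.371]] [52. 50. 49.]
thermometer 0.76 [186.0, 348.0, 125.0, 74.0] cen 252.5 386.4 [[0.608, 0.405]] [ 19.  62. 124.]
caliper 0.67 [238.0, 200.0, 36.0, 49.0] cen 255.0 217.5 [[0.784, -0.106]] [97. 92. 92.]
logbook 0.79 [310.0, 150.0, 59.0, 24.0] cen 339.3 163.1 [[0.636, -0.487]] [83. 59. 48.]
logbook 0.58 [187.0, 349.0, 124.0, 74.0] cen 252.5 386.3 [[0.608, 0.405]] [ 19.  62. 124.]
```

View pics/top0.png

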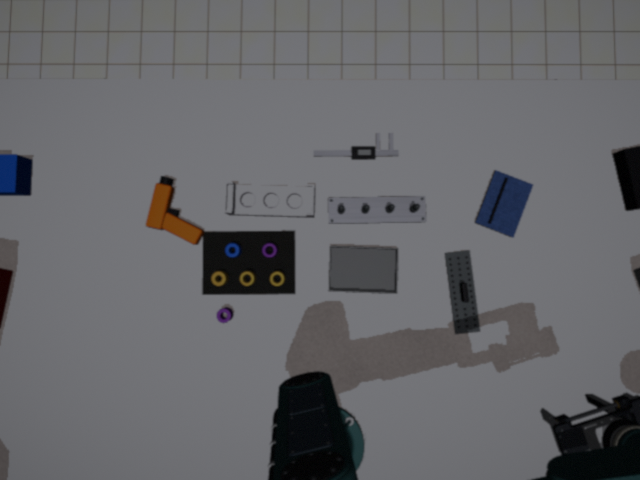

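View pics/side0.png

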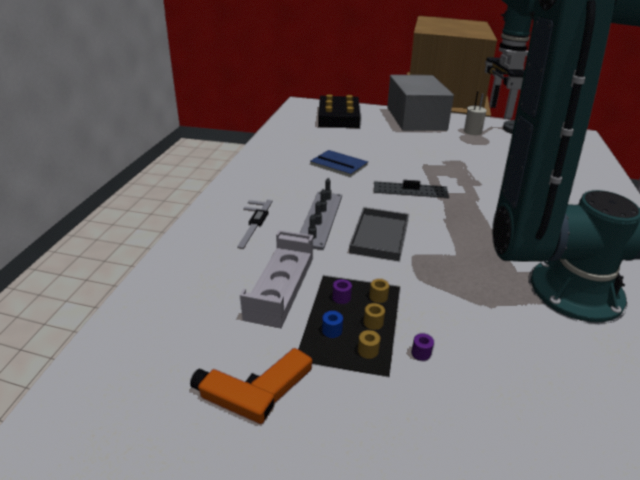

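Three brass sleeves on the mat (top view around (219,279), (247,279), (277,279)). Purple and blue ones are decoys. The block is at (270,200), the rack at (377,209), the tray at (363,269) and the cover at (462,291). I'll zoom in for accuracy.

```bash
python3 - <<'E'
from h import *
t=cv2.imread("pics/top0.png"); s=cv2.imread("pics/side0.png")
g=lambda c:cv2.convertScaleAbs(c,alpha=1.5)
cv2.imwrite("pics/topc.png",g(cv2.resize(t[175:300,200:432],None,fx=3.4,fy=3.4,interpolation=cv2.INTER_CUBIC)))
cv2.imwrite("pics/sidec.png",g(cv2.resize(s[172:332,236:436],None,fx=3.7,fy=3.7,interpolation=cv2.INTER_CUBIC)))
E
```

```text
(no output)
```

View pics/topc.png

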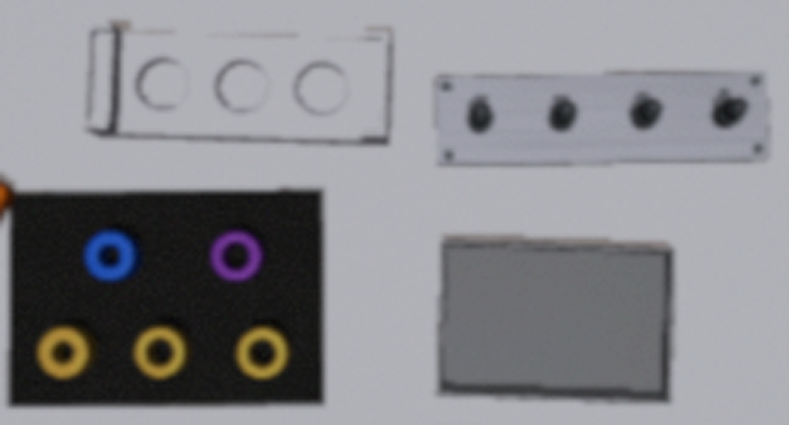

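View pics/sidec.png

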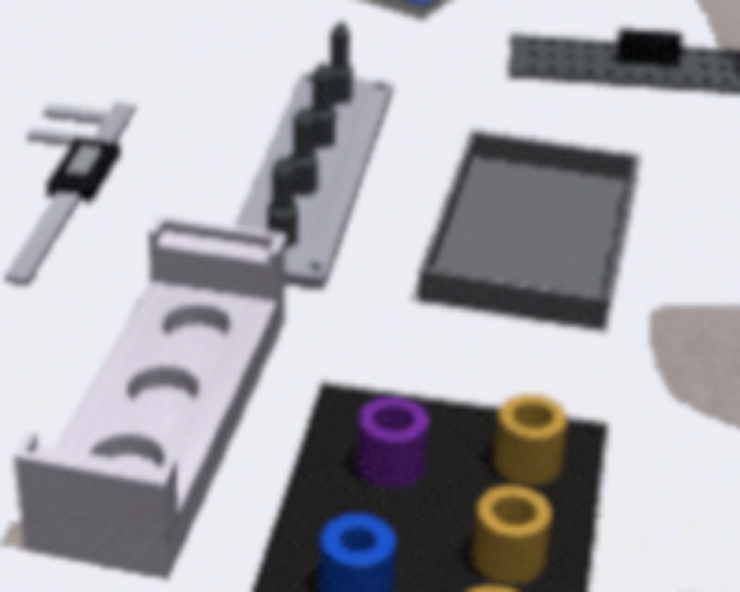

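Crops show the pockets at crop (163,84), (242,86) and (321,88), the pins in a row on the plate (435–769, 72–163), and the sleeves at (63,352), (160,352) and (262,352). Now an edge-based model fit in each camera.

```bash
cat > fit.py <<'E'
from h import *
from scipy.optimize import minimize
from scipy.ndimage import map_coordinates
def rect(a,b,z,n=60):
    t=np.linspace(-1,1,n);o=np.ones(n)
    return np.r_[np.c_[t*a/2,o*b/2,o*z],np.c_[t*a/2,-o*b/2,o*z],np.c_[o*a/2,t*b/2,o*z],np.c_[-o*a/2,t*b/2,o*z]]
def circ(r,z,y=0,n=60):
    t=np.linspace(0,2*np.pi,n,endpoint=False); return np.c_[r*np.cos(t),y+r*np.sin(t),0*t+z]
rack=rect(.07,.26,.012)
block=np.r_[circ(.02,.03),circ(.02,.03,.062),circ(.02,.03,-.062),rect(.08,.23,0),rect(.08,.23,.066)]
tray=np.r_[rect(.12,.18,.025),rect(.112,.172,.004)]
cover=np.r_[rect(.066,.216,.005),rect(.014,.05,.031)]
sleeve=np.r_[circ(.019,.037),circ(.0095,.037)]
def place(M,x,y,a): c,s=np.cos(a),np.sin(a); return np.c_[M[:,0]*c-M[:,1]*s+x,M[:,0]*s+M[:,1]*c+y,M[:,2]]
def gradmag(img,sig):
    f=cv2.GaussianBlur(img.astype(np.float32),(0,0),sig); m=0
    gx=np.stack([cv2.Sobel(f[...,i],cv2.CV_32F,1,0) for i in range(3)]);gy=np.stack([cv2.Sobel(f[...,i],cv2.CV_32F,0,1) for i in range(3)])
    return np.minimum(np.sqrt((gx**2+gy**2).max(0)),150)
def fit(shots,M,p0,rot=True,grid=.008):
    p=np.array(p0,float)
    for sig in (2.0,1.0):
        G=[gradmag(s["img"],sig) for s in shots]
        def f(q):
            P=place(M,q[0]/100,q[1]/100,q[2]/10 if rot else p0[2]); v=0
            for s,g in zip(shots,G):
                w=world2pix(s,P); v-=map_coordinates(g,[w[:,1],w[:,0]],order=1).mean()
            return v
        q=p*[100,100,10]; best=None
        cand=[q+[100*dx,100*dy,10*da] for dx in np.linspace(-grid,grid,5) for dy in np.linspace(-grid,grid,5) for da in ((-.05,0,.05) if rot and sig>1.5 else (0,))] if sig>1.5 else [q]
        c=min(cand,key=f); r=minimize(f,c,method="Nelder-Mead",options=dict(initial_simplex=[c,c+[.3,0,0],c+[0,.3,0],c+[0,0,.3]],xatol=.002,fatol=1e-3)); p=r.x/[100,100,10]
    if not rot: p[2]=p0[2]
    return p,-r.fun
E
python3 - <<'E'
from fit import *
T,S=snapshot("top"),snapshot("side")
for n,M,p0,rot in [("rack",rack,(.617,-.138,0),1),("block",block,(.635,.15,0),1),("tray",tray,(.456,-.102,0),1),("cover",cover,(.4,-.364,.1),1),("s_a",sleeve,(.43,.272,0),0),("s_b",sleeve,(.43,.200,0),0),("s_c",sleeve,(.43,.121,0),0)]:
    for k,sh in (("T",[T]),("S",[S]),("TS",[T,S])):
        p,v=fit(sh,M,p0,rot); print(n,k,np.round(p,4),round(v,1))
E
```

```text
rack T [ 0.6142 -0.1352  0.0308] 39.4
rack S [ 0.6149 -0.14    0.0254] 106.7
rack TS [ 0.6147 -0.1376  0.0274] 143.1
block T [ 0.6348  0.1407 -0.0177] 47.0
block S [ 0.638   0.1456 -0.0282] 100.7
block TS [ 0.6377  0.1435 -0.0261] 135.4
tray T [ 0.4608 -0.0977 -0.0239] 90.5
tray S [ 0.4563 -0.0973 -0.0289] 121.1
tray TS [ 0.4559 -0.0975 -0.0248] 208.3
cover T [ 0.4039 -0.3778 -1.2647] 68.0
cover S [ 0.386  -0.3343 -0.0415] 80.6
cover TS [ 0.3807 -0.3639  0.1173] 108.0
s_a T [0.4295 0.2772 0.    ] 144.1
s_a S [0.4308 0.2804 0.    ] 140.2
s_a TS [0.4302 0.2792 0.    ] 272.6
s_b T [0.4307 0.2032 0.    ] 149.4
s_b S [0.4315 0.2062 0.    ] 139.5
s_b TS [0.4311 0.2051 0.    ] 281.0
s_c T [0.431  0.1249 0.    ] 149.7
s_c S [0.432  0.1275 0.    ] 138.2
s_c TS [0.4315 0.1261 0.    ] 283.7
```

```bash
python3 - <<'E'
from fit import *
T,S=snapshot("top"),snapshot("side")
c=lambda l:np.array(l)/3.4+[200,175]-.35
print("holes",pix2world(T,c([(446,86),(755,80),(758,149),(449,155)]),.012).round(4).tolist())
print("pockets",pix2world(T,c([(163,84),(242,86),(321,88)]),.03).round(4).tolist())
c=lambda l:np.array(l)/3.7+[236,172]-.35
print("side holes L",pix2world(S,c([(317,266),(381,87)]),.012).round(4).tolist())
# overlays
out=[]
for s,b in ((T,(182,200,248,432)),(S,(172,300,236,346))):
    im=cv2.resize(s["img"][b[0]:b[1] if s is S else 230,b[2] if s is S else 215:b[3]],None,fx=3.4,fy=3.4,interpolation=cv2.INTER_CUBIC)
    o=(b[2] if s is S else 215,b[0])
    for M,p,col in ((rack,(.6147,-.1376,.0274),(0,0,255)),(block,(.6377,.1435,-.0261),(0,160,0))):
        for u in world2pix(s,place(M,*p)):
            q=((u-o+.5)*3.4).astype(int); cv2.circle(im,tuple(int(v) for v in q),1,col,-1)
    out.append(im)
w=max(i.shape[1] for i in out); out=[cv2.copyMakeBorder(i,0,0,0,w-i.shape[1],0) for i in out]
o=np.vstack(out); print(o.shape); cv2.imwrite("pics/ov.png",o)
E
```

```text
holes [[0.6401, -0.0138], [0.6467, -0.2558], [0.5924, -0.2579], [0.5857, -0.0166]]
pockets [[0.6376, 0.206], [0.6365, 0.1444], [0.6354, 0.0831]]
side holes L [[0.5868, -0.0174], [0.5932, -0.2577]]
(598, 738, 3)
```

View pics/ov.png

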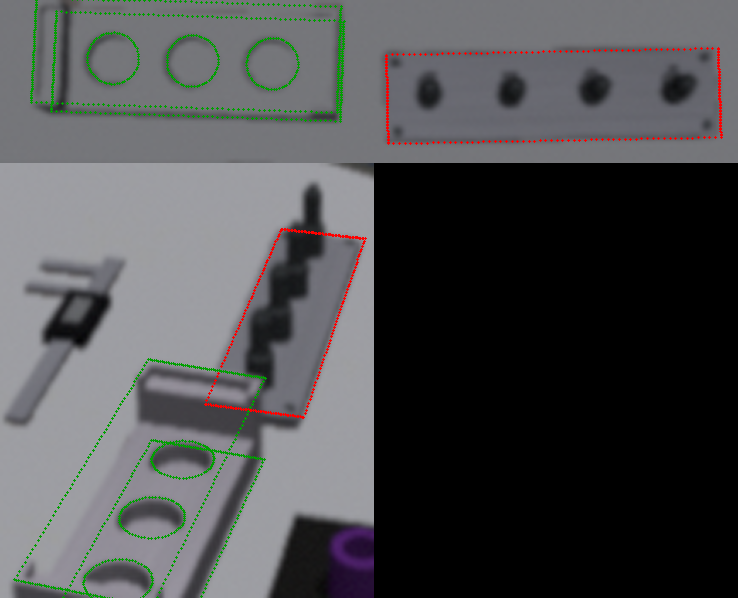

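Overlays line up: pocket circles fit, and the rack rectangle matches its corner holes. Estimates: rack (0.6158, -0.137, yaw 0.027), block (0.637, 0.144, yaw -0.022), sleeves (0.430, 0.279), (0.431, 0.205), (0.4315, 0.126).

```bash
cat > go.py <<'E'
import sys; from h import *
from scipy.spatial.transform import Rotation as Ro
# usage: go.py x y z [yawdeg] ; repeated quadruples, all relative to current pose
o=robot.get_obs(); R=Ro.from_euler("xyz",o["ee_rot"]); a=list(map(float,sys.argv[1:]))
print("t",round(o["time"],2),"tcp",np.round(o["tool_pos"],4),"F",np.round(o["wrist_force"],1),"w",round(o["width"],4),"ff",o["finger_force"],"yaw",np.degrees(o["ee_rot"]).round(2),"q",np.round(o["joint_positions"],2))
for i in range(0,len(a),4):
    x,y,z,yaw=a[i:i+4]
    d=R.inv().apply(np.array([x,y,z])-o["tool_pos"]); r=(R.inv()*Ro.from_euler("xyz",[180,0,yaw],degrees=True)).as_rotvec(degrees=True)
    print([*np.round(d,4).tolist(),*np.round(r,2).tolist()])
E
python3 go.py .4315 .126 .16 90  .4315 .126 .04 90
```

```text
t 1.1 tcp [ 0.1739 -0.5218  0.1963] F [-0.1  0.4  0.4] w 0.0944 ff 0.0 yaw [179.99   0.    18.44] q [-1.35  0.09  1.37 -0.    1.68 -0.1 ]
[0.4492, -0.5331, 0.0362, 0.01, 0.01, -71.56]
[0.4492, -0.5331, 0.1562, 0.01, 0.01, -71.56]
```

servo_tool --commands '[0.4492,-0.5331,0.036,0,0,-71.56,0.06,0.4492,-0.5331,0.036,0,0,-71.56,0.06,0.4492,-0.5331,0.036,0,0,-71.56,0.06,0.4492,-0.5331,0.036,0,0,-71.56,0.06,0.4492,-0.5331,0.036,0,0,-71.56,0.06,0.4492,-0.5331,0.036,0,0,-71.56,0.06,0.4492,-0.5331,0.036,0,0,-71.56,0.06,0.4492,-0.5331,0.036,0,0,-71.56,0.06,0.4492,-0.5331,0.036,0,0,-71.56,0.06,0.4492,-0.5331,0.036,0,0,-71.56,0.06]'

```text
time: 2.35
tool_pos: [0.4051, 0.0603, 0.1644]
ee_rot: [3.14, 0.0, 1.571]
wrist_force: [0.5, -0.9, 0.2]
width: 0.0599
finger_force: 0.0
```

```bash
python3 go.py .4315 .126 .08 90  .4315 .126 .032 90
```

```text
t 2.35 tcp [0.4051 0.0603 0.1644] F [ 0.5 -0.9  0.2] w 0.0599 ff 0.0 yaw [1.7989e+02 3.0000e-02 9.0020e+01] q [ 0.01 -0.23  1.73 -0.    1.64  0.01]
[0.0657, 0.0263, 0.0845, 0.11, 0.03, 0.02]
[0.0657, 0.0262, 0.1325, 0.11, 0.03, 0.02]
```

servo_tool --commands '[0.0657,0.0263,0.05,0,0,0,0.06,0.0657,0.0263,0.08,0,0,0,0.06,0.0657,0.0263,0.08,0,0,0,0.06,0.0657,0.0263,0.08,0,0,0,0.06]'

```text
time: 2.85
tool_pos: [0.4314, 0.1234, 0.0854]
ee_rot: [3.14, 0.0, 1.57]
wrist_force: [0.8, -0.6, -0.0]
width: 0.0601
finger_force: 0.0
```

```bash
python3 - <<'E'
from fit import *
T,S=snapshot("top"),snapshot("side")
for n,p0 in (("a",(.43,.279,0)),("b",(.431,.205,0)),("c",(.4315,.126,0))):
    print(n,[np.round(fit([s],sleeve,p0,False)[0][:2],4).tolist() for s in (T,S)])
E
python3 go.py .4315 .126 .032 90
```

```text
a [[0.4313, 0.2817], [0.4308, 0.2804]]
b [[0.4479, 0.2149], [0.4315, 0.2062]]
c [[0.3004, 0.0971], [0.4474, 0.1069]]
t 2.95 tcp [0.4323 0.1232 0.0864] F [-0.  -0.4  1.2] w 0.0604 ff 0.0 yaw [ 1.7976e+02 -2.0000e-02  8.9910e+01] q [ 0.15 -0.09  1.77 -0.    1.46  0.15]
[0.0028, -0.001, 0.0544, 0.24, -0.02, -0.09]
```

servo_tool --commands '[0.0025,-0.0005,0.03,0,0,0,0.06,0.0025,-0.0005,0.054,0,0,0,0.06,0.0025,-0.0005,0.054,0,0,0,0.06,0.0025,-0.0005,0.054,0,0,0,0.03,0.0025,-0.0005,0.054,0,0,0,0.03,0.0025,-0.0005,0.054,0,0,0,0.03,0.0025,-0.0005,0.054,0,0,0,0.03,0.0025,-0.0005,0.054,0,0,0,0.03]'

```text
time: 3.95
tool_pos: [0.4304, 0.1265, 0.0301]
ee_rot: [3.141, 0.0, 1.571]
wrist_force: [-0.4, -0.7, 0.1]
width: 0.0299
finger_force: 0.0
```

```bash
python3 go.py .43 .126 .16 90 .6149 -.105 .16 91.5 
```

```text
t 3.95 tcp [0.4304 0.1265 0.0301] F [-0.4 -0.7  0.1] w 0.0299 ff 0.0 yaw [179.99   0.    90.  ] q [ 0.16 -0.04  1.84 -0.    1.34  0.16]
[-0.0005, -0.0004, -0.1299, 0.01, 0.0, 0.0]
[-0.2315, 0.1845, -0.1298, 0.01, 0.0, -1.5]
```

```bash
python3 - <<'E'
from fit import *
S=snapshot("side"); cv2.imwrite("pics/s1.png",cv2.resize(S["img"][240:380,280:460],None,fx=3,fy=3,interpolation=cv2.INTER_CUBIC))
E
```

```text
(no output)
```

View pics/s1.png

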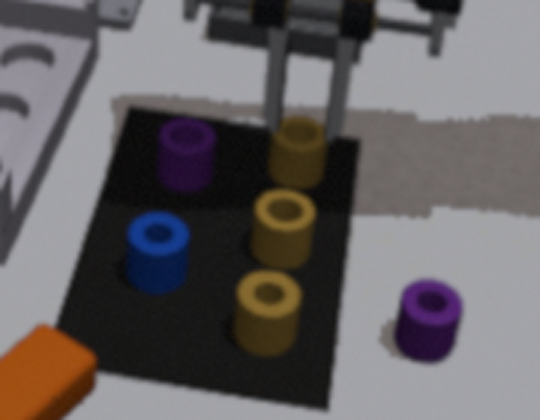

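```bash
python3 - <<'E'
from fit import *
S=snapshot("side"); o=np.array([280,240])
f=lambda P:((world2pix(S,P)-o)*3).round().tolist()
print("tips,z.019",f([[.4304-.015,.1265,.019],[.4304+.015,.1265,.019]]))
print("z.06",f([[.4304-.015,.1265,.06],[.4304+.015,.1265,.06]]))
print("z.036 center",f([[.4315,.126,.036]]),f([[.4315,.126,.0]]))
for d in spotter.trace("sleeve_1",S): print(round(d["conf"],2),np.round(d["box"]))
for p0 in ((.4315,.126,0),(.43,.11,0)): print(fit([S],sleeve,p0,False,.015))
E
```

```text
tips,z.019 [[321.0, 155.0], [277.0, 148.0]]
z.06 [[327.0, 108.0], [282.0, 101.0]]
z.036 center [[300.0, 131.0]] [[295.0, 171.0]]
0.96 [325. 311.  18.  27.]
0.81 [409. 334.  25.  29.]
0.79 [363. 302.  20.  29.]
0.78 [374. 276.  15.  27.]
0.75 [242. 227.  74. 102.]
0.71 [334. 281.  18.  22.]
(array([0.45273363, 0.10041331, 0.        ]), np.float64(102.49254608154297))
(array([0.43924551, 0.1038783 , 0.        ]), np.float64(102.63388061523438))
```

```bash
python3 - <<'E'
from fit import *
S=snapshot("side"); T=snapshot("top")
a=S["img"][225:315,345:425]; b=T["img"][235:315,240:340]
g=lambda c:cv2.convertScaleAbs(cv2.resize(c,None,fx=4.7,fy=4.7,interpolation=cv2.INTER_CUBIC),alpha=1.8)
a,b=g(a),g(b); b=cv2.copyMakeBorder(b,0,a.shape[0]-b.shape[0],0,0,0); im=cv2.resize(np.hstack([a,b]),None,fx=.94,fy=.94); print(im.shape)
cv2.imwrite("pics/s2.png",im); print(robot.get_obs()["tool_pos"],robot.get_obs()["width"])
E
```

```text
(398, 795, 3)
[0.43027737 0.12641393 0.02992651] 0.029772401928192218
```

View pics/s2.png

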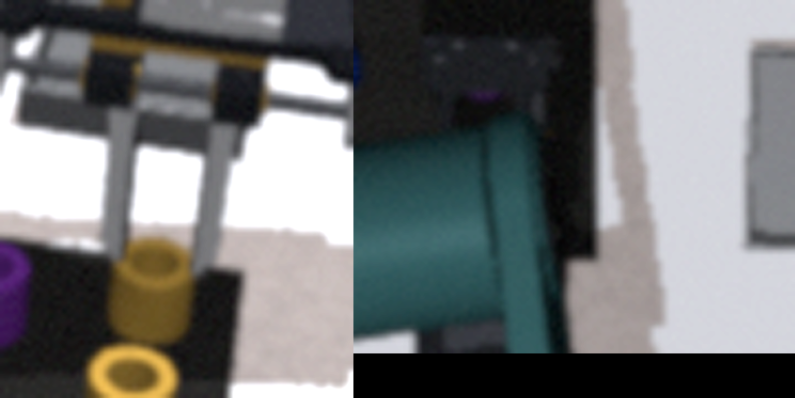

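Fingertips seem to be behind or above the sleeve instead of around it, even though the pose reads right. I'll check the tool calibration by touching an empty table spot and comparing with the camera.

servo_tool --commands '[0,0,-0.06,0,0,0,0.03,0,0,-0.06,0,0,0,0.03,-0.05,0.02,-0.06,0,0,0,0.0,-0.0865,0.02,-0.06,0,0,0,0.0,-0.0865,0.02,-0.03,0,0,0,0.0,-0.0865,0.02,0.0,0,0,0,0.0,-0.0865,0.02,0.0,0,0,0,0.0,-0.0865,0.02,0.0,0,0,0,0.0]'

```text
time: 5.2
tool_pos: [0.4508, 0.04, 0.0306]
ee_rot: [3.141, 0.0, 1.571]
wrist_force: [-0.2, 0.4, -0.6]
width: 0.0003
finger_force: 0.0
```

```bash
python3 - <<'E'
from fit import *
o=robot.get_obs(); print(o["tool_pos"],o["wrist_force"],o["width"])
S=snapshot("side"); p=np.array(o["tool_pos"]); P=np.array([p-[0,0,.011],p+[0,0,.03],p*[1,1,0]])
a=cv2.resize(S["img"][215:315,315:445],None,fx=4.5,fy=4.5,interpolation=cv2.INTER_CUBIC)
for u in world2pix(S,P): cv2.circle(a,tuple(int(v) for v in (u-[315,215]+.5)*4.5),3,(0,0,255),-1)
cv2.imwrite("pics/s3.png",cv2.convertScaleAbs(a,alpha=1.5))
E
```

```text
[0.45075695 0.03998904 0.03061004] [-0.17774133  0.38426461 -0.57473358] 0.00025691557695758753
```

View pics/s3.png

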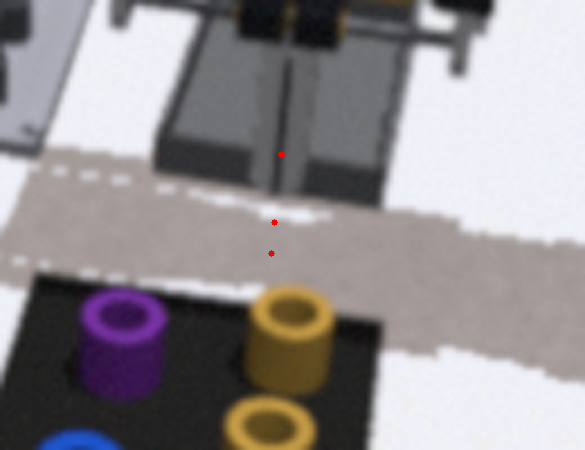

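servo_tool --commands '[0,0,0.008,0,0,0,0,0,0,0.012,0,0,0,0,0,0,0.015,0,0,0,0,0,0,0.015,0,0,0,0]'

```text
time: 5.75
tool_pos: [0.4501, 0.0399, 0.0147]
ee_rot: [-3.141, 0.0, 1.571]
wrist_force: [-0.2, -0.2, 0.2]
width: 0.0006
finger_force: 0.0
```

```bash
python3 - <<'E'
from fit import *
o=robot.get_obs(); print(o["tool_pos"],o["wrist_force"])
S=snapshot("side"); p=np.array(o["tool_pos"]); P=np.array([p-[0,0,.011],p+[0,0,.03],p*[1,1,0]])
a=cv2.resize(S["img"][215:315,315:445],None,fx=4.5,fy=4.5,interpolation=cv2.INTER_CUBIC)
for u in world2pix(S,P): cv2.circle(a,tuple(int(v) for v in (u-[315,215]+.5)*4.5),3,(0,0,255),-1)
cv2.imwrite("pics/s4.png",cv2.convertScaleAbs(a,alpha=1.5))
E
```

```text
[0.45009362 0.03993076 0.01471606] [-0.15602845 -0.19725791  0.17501386]
```

View pics/s4.png

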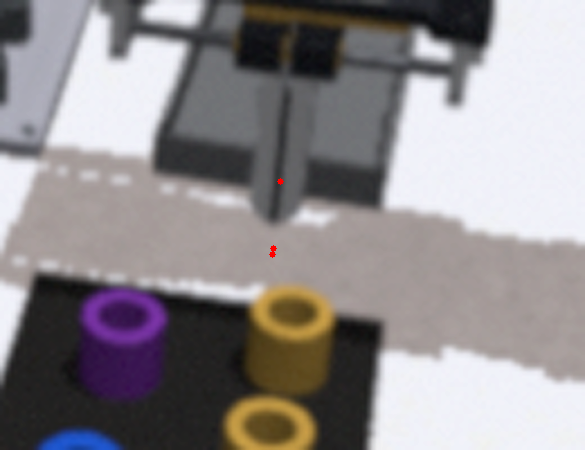

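servo_tool --commands '[0,0,0.003,0,0,0,0,0,0,0.005,0,0,0,0,0,0,0.005,0,0,0,0]'

```text
time: 6.18
tool_pos: [0.4501, 0.0399, 0.0098]
ee_rot: [-3.141, 0.0, 1.571]
wrist_force: [-0.8, 0.3, -0.3]
width: 0.0006
finger_force: 0.0
```

Nominal tip is already below the table with no contact; continue gently.

servo_tool --commands '[0,0,0.002,0,0,0,0,0,0,0.004,0,0,0,0,0,0,0.004,0,0,0,0]'

```text
time: 6.55
tool_pos: [0.4501, 0.0399, 0.0058]
ee_rot: [-3.141, 0.0, 1.571]
wrist_force: [-0.1, 0.1, 0.8]
width: 0.0006
finger_force: 0.0
```

servo_tool --commands '[0,0,0.002,0,0,0,0,0,0,0.003,0,0,0,0,0,0,0.003,0,0,0,0]'

```text
time: 6.92
tool_pos: [0.4502, 0.0399, 0.0029]
ee_rot: [-3.141, 0.0, 1.571]
wrist_force: [0.2, 0.4, 0.3]
width: 0.0006
finger_force: 0.0
```

servo_tool --commands '[0,0,0.002,0,0,0,0,0,0,0.003,0,0,0,0,0,0,0.003,0,0,0,0]'

```text
time: 7.3
tool_pos: [0.4502, 0.0399, -0.0001]
ee_rot: [-3.141, 0.0, 1.571]
wrist_force: [-0.2, -0.3, 0.2]
width: 0.0003
finger_force: 0.0
```

servo_tool --commands '[0,0,0.002,0,0,0,0,0,0,0.003,0,0,0,0,0,0,0.003,0,0,0,0]'

```text
time: 7.68
tool_pos: [0.4502, 0.0399, -0.0031]
ee_rot: [-3.141, 0.0, 1.571]
wrist_force: [-0.2, 1.1, 0.1]
width: 0.0006
finger_force: 0.0
```

servo_tool --commands '[0,0,0.001,0,0,0,0,0,0,0.002,0,0,0,0,0,0,0.002,0,0,0,0]'

```text
time: 8.05
tool_pos: [0.4502, 0.0399, -0.0051]
ee_rot: [-3.141, 0.0, 1.571]
wrist_force: [-0.4, 0.1, 0.4]
width: 0.0007
finger_force: 0.0
```

servo_tool --commands '[0,0,0.001,0,0,0,0,0,0,0.0015,0,0,0,0,0,0,0.0015,0,0,0,0]'

```text
time: 8.43
tool_pos: [0.4503, 0.0399, -0.0065]
ee_rot: [-3.142, 0.0, 1.571]
wrist_force: [0.1, -0.5, -0.1]
width: 0.0006
finger_force: 0.0
```

```bash
python3 - <<'E'
from fit import *
o=robot.get_obs(); p=np.array(o["tool_pos"]); print(p,o["wrist_force"])
S=snapshot("side")
print(world2pix(S,[[p[0],p[1],0],[p[0],p[1],.05]]))
a=S["img"][240:300,350:410]; cv2.imwrite("pics/s5.png",cv2.convertScaleAbs(cv2.resize(a,None,fx=9,fy=9,interpolation=cv2.INTER_CUBIC),alpha=1.5))
E
```

```text
[ 0.45031213  0.0398874  -0.00652581] [ 0.12606056 -0.47011221 -0.0869441 ]
[[375.05196905 270.92549807]
 [376.9324311  252.78711341]]
```

View pics/s5.png

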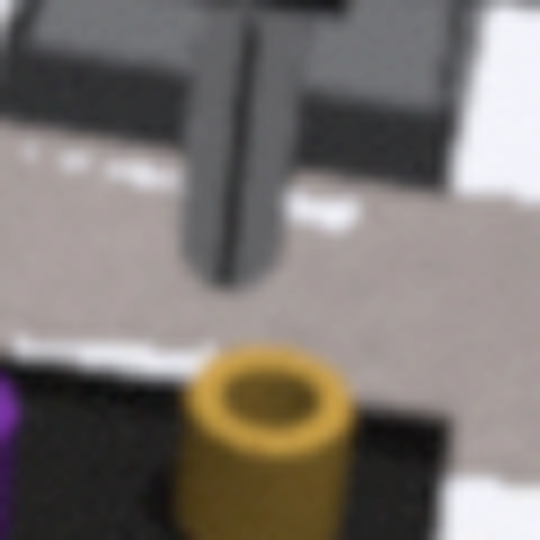

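servo_tool --commands '[0,0,0.001,0,0,0,0,0,0,0.002,0,0,0,0,0,0,0.002,0,0,0,0]'

```text
time: 8.85
tool_pos: [0.4502, 0.0399, -0.0086]
ee_rot: [-3.141, 0.0, 1.571]
wrist_force: [-0.5, 0.2, 0.5]
width: 0.0007
finger_force: 0.0
```

servo_tool --commands '[0,0,0.001,0,0,0,0,0,0,0.0015,0,0,0,0,0,0,0.0015,0,0,0,0]'

```text
time: 9.22
tool_pos: [0.4504, 0.0399, -0.009]
ee_rot: [3.141, 0.0, 1.571]
wrist_force: [-2.2, -0.4, 5.2]
width: 0.0008
finger_force: 3.1
```

servo_tool --commands '[0,0,0.001,0,0,0,0,0,0,0.0015,0,0,0,0,0,0,0.0015,0,0,0,0]'

```text
time: 9.6
tool_pos: [0.4505, 0.0399, -0.009]
ee_rot: [-3.142, 0.0, 1.571]
wrist_force: [-6.8, -0.1, 13.6]
width: 0.0002
finger_force: 7.2
```

servo_tool --commands '[0,0,0.001,0,0,0,0,0,0,0.0015,0,0,0,0,0,0,0.0015,0,0,0,0]'

```text
time: 9.98
tool_pos: [0.4505, 0.0399, -0.0091]
ee_rot: [-3.141, 0.0, 1.571]
wrist_force: [-9.7, 0.2, 23.3]
width: 0.0001
finger_force: 11.3
```

Contact at reading z = -0.009, so the true tip height = reading + 9 mm. x/y agree with the camera. Regrasp with that correction.

servo_tool --commands '[0,0,-0.06,0,0,0,0.06,0,0,-0.11,0,0,0,0.06,0.0866,-0.0188,-0.11,0,0,0,0.06,0.0866,-0.0188,-0.11,0,0,0,0.06,0.0866,-0.0188,-0.11,0,0,0,0.06]'

```text
time: 10.6
tool_pos: [0.4312, 0.1277, 0.0971]
ee_rot: [3.141, 0.0, 1.574]
wrist_force: [0.4, -0.1, -0.9]
width: 0.0467
finger_force: 0.0
```

```bash
python3 - <<'E'
from fit import *
S=snapshot("side"); T=snapshot("top")
for p0 in ((.43,.279,0),(.431,.205,0),(.4315,.126,0)): print(fit([S],sleeve,p0,False)); 
E
python3 go.py .4315 .1268 .010 90
```

```text
(array([0.43081714, 0.28036942, 0.        ]), np.float64(140.44691467285156))
(array([0.43148256, 0.20616257, 0.        ]), np.float64(139.71803283691406))
(array([0.43403704, 0.1050802 , 0.        ]), np.float64(98.41533660888672))
t 10.7 tcp [0.4315 0.1262 0.0968] F [ 0.  -0.6  0.1] w 0.0554 ff 0.0 yaw [-1.7999e+02  5.0000e-02  9.0030e+01] q [ 0.16 -0.1   1.75 -0.    1.49  0.16]
[0.0007, 0.0, 0.0868, -0.01, 0.05, 0.03]
```

servo_tool --commands '[0.0005,0,0.04,0,0,0,0.06,0.0005,0,0.08,0,0,0,0.06,0.0005,0,0.087,0,0,0,0.06,0.0005,0,0.087,0,0,0,0.06,0.0005,0,0.087,0,0,0,0.03,0.0005,0,0.087,0,0,0,0.03,0.0005,0,0.087,0,0,0,0.03,0.0005,0,0.087,0,0,0,0.03,0.0005,0,0.087,0,0,0,0.03]'

```text
time: 11.82
tool_pos: [0.4321, 0.1272, 0.0113]
ee_rot: [3.14, -0.0, 1.571]
wrist_force: [-1.5, -0.6, 6.4]
width: 0.037
finger_force: 30.0
```

servo_tool --commands '[0,0,-0.05,0,0,0,0.03,0,0,-0.11,0,0,0,0.03,-0.06,0.03,-0.13,0,0,-1.5,0.03,-0.12,0.06,-0.13,0,0,-1.5,0.03,-0.17,0.09,-0.13,0,0,-1.5,0.03,-0.22,0.12,-0.13,0,0,-1.5,0.03,-0.27,0.15,-0.13,0,0,-1.5,0.03,-0.32,0.18,-0.13,0,0,-1.5,0.03,-0.36,0.186,-0.13,0,0,-1.5,0.03,-0.36,0.186,-0.13,0,0,-1.5,0.03]'

```text
time: 13.08
tool_pos: [0.6169, -0.236, 0.1374]
ee_rot: [-3.138, -0.001, 1.593]
wrist_force: [-0.2, 0.7, -3.7]
width: 0.0373
finger_force: 30.0
```

```bash
python3 - <<'E'
from fit import *
S=snapshot("side"); o=robot.get_obs(); p=np.array(o["tool_pos"])
# held sleeve: underside at reading z - 0.0098
M=sleeve.copy(); M[:,2]+=p[2]-.0105-.001
b=circ(.019,p[2]-.0105); 
M=np.r_[M,b[b[:,1]>0]]
print(p,fit([S],M,(p[0],p[1],0),False))
E
python3 go.py .6184 -.233 .14 91.5 .6184 -.233 .09 91.5
```

```text
[ 0.61685992 -0.23390085  0.13785835] (array([ 0.62020724, -0.24772252,  0.        ]), np.float64(120.94921875))
t 13.12 tcp [ 0.6169 -0.2339  0.1379] F [ 1.   0.8 -3.3] w 0.0372 ff 29.99928692355752 yaw [-1.7984e+02 -1.1000e-01  9.1370e+01] q [-0.45  0.35  1.17  0.    1.62 -0.47]
[0.0009, 0.0016, -0.0021, -0.16, -0.11, -0.13]
[0.0008, 0.0017, 0.0479, -0.16, -0.11, -0.13]
```

```bash
cat > sil.py <<'E'
from fit import *
def brass(img):
    h=cv2.cvtColor(img,cv2.COLOR_BGR2HSV); return (h[...,0]>12)&(h[...,0]<32)&(h[...,1]>110)&(h[...,2]>30)
def comps(m,amin=40):
    n,l,st,c=cv2.connectedComponentsWithStats(m.astype(np.uint8)); return [(st[i].tolist(),c[i].round(1).tolist(),l==i) for i in range(1,n) if st[i][4]>amin]
def hullmask(s,P,shape=(480,640),k=4):
    u=world2pix(s,P); h=cv2.convexHull(u.astype(np.float32)).reshape(-1,2); return h
E
python3 - <<'E'
from sil import *
S=snapshot("side"); o=robot.get_obs(); p=np.array(o["tool_pos"]); print(p)
for st,c,m in comps(brass(S["img"])): print(st,c)
for zu in (p[2]-.0105,p[2]-.0305):
    C=np.r_[circ(.019,zu),circ(.019,zu+.036)]+[p[0],p[1],0]; h=hullmask(S,C); print(zu,"box",h.min(0).round(1),h.max(0).round(1))
print("pin tops proj",world2pix(S,[[.6184,-.233,.074],[.6167,-.169,.074],[.6149,-.105,.074],[.6132,-.041,.074]]).round(1).tolist())
cv2.imwrite("pics/s6.png",cv2.convertScaleAbs(cv2.resize(S["img"][130:250,270:390],None,fx=5,fy=5,interpolation=cv2.INTER_CUBIC),alpha=1.5))
E
```

```text
[ 0.61695248 -0.23264656  0.13842167]
[408, 34, 88, 82, 4221] [458.0, 66.1]
[313, 105, 31, 7, 116] [327.5, 107.7]
[323, 146, 14, 16, 194] [329.4, 153.1]
[358, 302, 28, 57, 1080] [371.2, 330.2]
[201, 350, 108, 62, 2105] [257.2, 382.4]
0.12792166667538188 box [322.2 143.9] [337.2 162.7]
0.10792166667538189 box [322. 151.] [337.  169.8]
pin tops proj [[328.4, 178.0], [323.7, 189.1], [318.6, 201.2], [313.0, 214.5]]
```

View pics/s6.png

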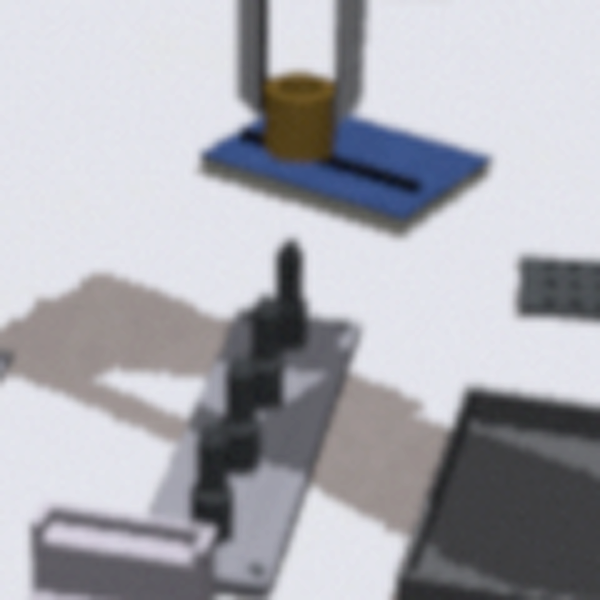

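servo_tool --commands '[0.0008,0.002,0.02,-0.1,0,0,0.03,0.0008,0.002,0.05,-0.1,0,0,0.03,0.0008,0.002,0.06,-0.1,0,0,0.03,0.0008,0.002,0.066,-0.1,0,0,0.03,0.0008,0.002,0.07,-0.1,0,0,0.03,0.0008,0.002,0.07,-0.1,0,0,0.03,0.0008,0.002,0.07,-0.1,0,0,0.03]'

```text
time: 14.05
tool_pos: [0.62, -0.2324, 0.071]
ee_rot: [3.138, 0.001, 1.597]
wrist_force: [0.2, 0.3, -3.1]
width: 0.0373
finger_force: 30.0
```

```bash
python3 go.py .619 -.2325 .052 91.5 .619 -.2325 .025 91.5
```

```text
t 14.05 tcp [ 0.62   -0.2324  0.071 ] F [ 0.2  0.3 -3.1] w 0.0373 ff 29.99920427799225 yaw [1.7982e+02 4.0000e-02 9.1490e+01] q [-0.44  0.38  1.26  0.    1.49 -0.47]
[-0.0001, -0.001, 0.019, 0.18, 0.04, -0.01]
[-0.0, -0.0011, 0.046, 0.18, 0.04, -0.01]
```

servo_tool --commands '[0,0,0.008,0,0,0,0.03,0,0,0.016,0,0,0,0.03,0,0,0.02,0,0,0,0.03,0,0,0.024,0,0,0,0.03,0,0,0.024,0,0,0,0.03]'

```text
time: 14.68
tool_pos: [0.6193, -0.2318, 0.0454]
ee_rot: [3.141, -0.001, 1.597]
wrist_force: [-0.0, 1.3, -3.7]
width: 0.0374
finger_force: 30.0
```

servo_tool --commands '[0,0,0.005,0,0,0,0.03,0,0,0.01,0,0,0,0.03,0,0,0.01,0,0,0,0.03]'

```text
time: 15.05
tool_pos: [0.6193, -0.2318, 0.0352]
ee_rot: [3.141, -0.001, 1.597]
wrist_force: [-0.0, 1.0, -4.3]
width: 0.0374
finger_force: 30.0
```

Good bore. Continue to the plate, then open.

servo_tool --commands '[0,0,0.006,0,0,0,0.03,0,0,0.011,0,0,0,0.03,0,0,0.013,0,0,0,0.03,0,0,0.013,0,0,0,0.03]'

```text
time: 15.55
tool_pos: [0.6195, -0.2318, 0.0234]
ee_rot: [3.14, -0.001, 1.597]
wrist_force: [-2.3, 3.8, 0.6]
width: 0.0372
finger_force: 30.0
```

servo_tool --commands '[0,0,0,0,0,0,0.06,0,0,0,0,0,0,0.06,0,0,0,0,0,0,0.06,0,0,-0.05,0,0,0,0.06,0,0,-0.1,0,0,0,0.06,0,0,-0.1,0,0,0,0.06]'

```text
time: 16.3
tool_pos: [0.6227, -0.234, 0.1301]
ee_rot: [3.129, 0.006, 1.597]
wrist_force: [0.6, -1.4, -0.4]
width: 0.0603
finger_force: 0.0
```

```bash
cat > chk.py <<'E'
from sil import *
S=snapshot("side");T=snapshot("top")
for n,s in (("S",S),("T",T)):
    for st,c,m in comps(brass(s["img"]),60): 
        if 300<c[0]<400 or n=="T": print(n,st,c)
E
python3 chk.py; python3 go.py .4314 .2058 .1 90
```

```text
S [307, 107, 31, 6, 100] [321.4, 109.8]
S [322, 186, 12, 15, 107] [328.7, 192.7]
S [358, 302, 28, 57, 1079] [371.1, 330.2]
T [147, 184, 55, 59, 1211] [169.2, 216.1]
T [210, 270, 18, 17, 222] [218.5, 278.1]
T [238, 270, 18, 17, 204] [246.7, 278.1]
t 16.4 tcp [ 0.6197 -0.2325  0.1236] F [-0.1  0.4 -1. ] w 0.0598 ff 0.0 yaw [1.7982e+02 6.0000e-02 9.1490e+01] q [-0.44  0.36  1.19  0.    1.59 -0.47]
[0.4431, -0.1769, 0.0226, 0.18, 0.06, 1.49]
```

servo_tool --commands '[0.06,-0.02,0,0.2,0,1.5,0.06,0.12,-0.044,0,0.2,0,1.5,0.06,0.18,-0.068,0,0.2,0,1.5,0.06,0.24,-0.092,0,0.2,0,1.5,0.06,0.3,-0.116,0.01,0.2,0,1.5,0.06,0.36,-0.14,0.02,0.2,0,1.5,0.06,0.42,-0.165,0.023,0.2,0,1.5,0.06,0.4431,-0.1769,0.023,0.2,0,1.5,0.06,0.4431,-0.1769,0.023,0.2,0,1.5,0.06,0.4431,-0.1769,0.023,0.2,0,1.5,0.06]'

```text
time: 17.65
tool_pos: [0.4304, 0.2054, 0.0982]
ee_rot: [-3.138, 0.002, 1.571]
wrist_force: [0.6, 0.2, -0.1]
width: 0.0601
finger_force: 0.0
```

```bash
python3 go.py .4314 .2058 .01 90; python3 chk.py
```

```text
t 17.65 tcp [0.4304 0.2054 0.0982] F [ 0.6  0.2 -0.1] w 0.0601 ff 0.0 yaw [-1.7977e+02  1.0000e-01  9.0000e+01] q [ 0.33 -0.03  1.69 -0.    1.49  0.33]
[0.0005, 0.0013, 0.0882, -0.23, 0.1, 0.0]
S [325, 95, 8, 17, 123] [328.8, 103.1]
S [346, 95, 8, 18, 127] [349.4, 103.5]
S [322, 185, 12, 15, 109] [328.4, 191.9]
S [353, 223, 44, 7, 112] [370.3, 226.1]
S [358, 303, 28, 56, 1071] [371.0, 330.7]
T [147, 184, 54, 59, 1195] [169.2, 216.3]
T [408, 201, 15, 14, 123] [414.3, 207.4]
T [243, 271, 12, 15, 113] [248.9, 278.0]
```

servo_tool --commands '[0.0005,0.001,0.04,0,0,0,0.06,0.0005,0.001,0.08,0,0,0,0.06,0.0005,0.001,0.088,0,0,0,0.06,0.0005,0.001,0.088,0,0,0,0.06,0.0005,0.001,0.088,0,0,0,0.03,0.0005,0.001,0.088,0,0,0,0.03,0.0005,0.001,0.088,0,0,0,0.03,0.0005,0.001,0.088,0,0,0,0.03,0.0005,0.001,0.088,0,0,0,0.03]'

```text
time: 18.88
tool_pos: [0.4324, 0.207, 0.013]
ee_rot: [-3.141, -0.001, 1.571]
wrist_force: [-2.0, 0.1, 6.3]
width: 0.0376
finger_force: 30.0
```

```bash
python3 go.py .6172 -.1685 .14 91.5
```

```text
t 18.88 tcp [0.4324 0.207  0.013 ] F [-2.   0.1  6.3] w 0.0376 ff 30.00129028223455 yaw [-1.7998e+02 -3.0000e-02  9.0010e+01] q [0.33 0.04 1.79 0.   1.31 0.33]
[-0.3755, 0.1847, -0.1272, -0.02, -0.03, -1.49]
```

servo_tool --commands '[0,0,-0.05,0,0,0,0.03,0,0,-0.11,0,0,0,0.03,-0.06,0.03,-0.127,0,0,-1.5,0.03,-0.12,0.06,-0.127,0,0,-1.5,0.03,-0.17,0.09,-0.127,0,0,-1.5,0.03,-0.22,0.12,-0.127,0,0,-1.5,0.03,-0.27,0.15,-0.127,0,0,-1.5,0.03,-0.32,0.18,-0.127,0,0,-1.5,0.03,-0.375,0.1847,-0.127,0,0,-1.5,0.03,-0.375,0.1847,-0.127,0,0,-1.5,0.03]'

```text
time: 20.12
tool_pos: [0.6163, -0.1726, 0.1364]
ee_rot: [-3.137, 0.001, 1.591]
wrist_force: [0.6, 1.5, -1.5]
width: 0.0377
finger_force: 30.0
```

```bash
python3 - <<'E'
from sil import *
S=snapshot("side"); S=snapshot("side"); p=np.array(robot.get_obs()["tool_pos"]); print(p)
for st,c,m in comps(brass(S["img"]),50): 
    if 300<c[0]<345 and c[1]<250: print(st,c)
C=np.r_[circ(.019,p[2]-.012),circ(.019,p[2]+.024)]+[p[0],p[1],0]; h=hullmask(S,C); print("box",h.min(0).round(1),h.max(0).round(1))
E
python3 go.py .6172 -.168 .07 91.5
```

```text
[ 0.61632321 -0.16849661  0.13711802]
[307, 114, 32, 6, 108] [321.7, 116.6]
[317, 156, 15, 17, 211] [324.1, 163.6]
[322, 185, 12, 15, 112] [328.3, 191.8]
box [316.6 154.8] [332.3 174.6]
t 20.23 tcp [ 0.6163 -0.1685  0.1371] F [ 0.5  0.4 -2.8] w 0.038 ff 29.998800898902118 yaw [-1.798e+02 -8.000e-02  9.142e+01] q [-0.36  0.31  1.23  0.    1.61 -0.38]
[0.0004, 0.0011, 0.0671, -0.2, -0.08, -0.08]
```

servo_tool --commands '[0.0005,0.0012,0.02,-0.1,0,0,0.03,0.0005,0.0012,0.05,-0.1,0,0,0.03,0.0005,0.0012,0.06,-0.1,0,0,0.03,0.0005,0.0012,0.066,-0.1,0,0,0.03,0.0005,0.0012,0.07,-0.1,0,0,0.03,0.0005,0.0012,0.07,-0.1,0,0,0.03,0.0005,0.0012,0.07,-0.1,0,0,0.03]'

```text
time: 21.1
tool_pos: [0.6183, -0.168, 0.0694]
ee_rot: [3.14, 0.001, 1.597]
wrist_force: [-0.6, -0.0, -2.1]
width: 0.0382
finger_force: 30.0
```

servo_tool --commands '[0,0,0.008,0,0,0,0.03,0,0,0.014,0,0,0,0.03,0,0,0.017,0,0,0,0.03,0,0,0.02,0,0,0,0.03,0,0,0.02,0,0,0,0.03]'

```text
time: 21.72
tool_pos: [0.6179, -0.1671, 0.048]
ee_rot: [-3.142, -0.001, 1.597]
wrist_force: [-0.0, 1.0, -2.2]
width: 0.0373
finger_force: 30.0
```

servo_tool --commands '[0,0,0.004,0,0,0,0.03,0,0,0.008,0,0,0,0.03,0,0,0.008,0,0,0,0.03]'

```text
time: 22.1
tool_pos: [0.6176, -0.1671, 0.0396]
ee_rot: [-3.141, -0.001, 1.597]
wrist_force: [0.5, 3.3, -3.9]
width: 0.038
finger_force: 30.0
```

servo_tool --commands '[0,0,0.004,0,0,0,0.03,0,0,0.004,0,0,0,0.03]'

```text
time: 22.35
tool_pos: [0.6177, -0.1672, 0.036]
ee_rot: [-3.141, -0.001, 1.597]
wrist_force: [-0.6, 4.2, -2.7]
width: 0.038
finger_force: 30.0
```

servo_tool --commands '[0.0005,0,0.006,0,0,0,0.03,0.0005,0,0.011,0,0,0,0.03,0.0005,0,0.0125,0,0,0,0.03,0.0005,0,0.0125,0,0,0,0.03]'

```text
time: 22.85
tool_pos: [0.6181, -0.1665, 0.0252]
ee_rot: [3.141, -0.001, 1.597]
wrist_force: [-2.6, 6.2, 5.7]
width: 0.0379
finger_force: 30.0
```

servo_tool --commands '[0,0,0,0,0,0,0.06,0,0,0,0,0,0,0.06,0,0,0,0,0,0,0.06,0,0,-0.05,0,0,0,0.06,0,0,-0.1,0,0,0,0.06,0,0,-0.1,0,0,0,0.06]'

```text
time: 23.6
tool_pos: [0.6211, -0.169, 0.1304]
ee_rot: [3.13, 0.005, 1.596]
wrist_force: [0.4, 0.1, -0.6]
width: 0.06
finger_force: 0.0
```

```bash
python3 chk.py; python3 go.py .4308 .2803 .1 90
```

```text
S [346, 95, 8, 16, 110] [349.3, 102.4]
S [301, 116, 32, 6, 93] [315.7, 118.7]
S [317, 185, 17, 28, 230] [325.9, 198.5]
S [358, 329, 23, 30, 568] [368.7, 343.5]
T [147, 184, 54, 59, 1217] [169.2, 216.1]
T [210, 270, 18, 17, 222] [218.4, 278.2]
t 23.7 tcp [ 0.618  -0.1677  0.1242] F [ 0.1 -0.   0.3] w 0.0596 ff 0.0 yaw [1.7994e+02 5.0000e-02 9.1480e+01] q [-0.35  0.31  1.25 -0.    1.58 -0.38]
[0.4528, -0.1756, 0.0236, 0.06, 0.05, 1.48]
```

servo_tool --commands '[0.06,-0.02,0,0,0,1.5,0.06,0.12,-0.044,0,0,0,1.5,0.06,0.18,-0.068,0,0,0,1.5,0.06,0.24,-0.092,0,0,0,1.5,0.06,0.3,-0.116,0.01,0,0,1.5,0.06,0.36,-0.14,0.02,0,0,1.5,0.06,0.42,-0.165,0.023,0,0,1.5,0.06,0.4528,-0.1756,0.023,0,0,1.5,0.06,0.4528,-0.1756,0.023,0,0,1.5,0.06,0.4528,-0.1756,0.023,0,0,1.5,0.06]'

```text
time: 24.95
tool_pos: [0.4297, 0.2799, 0.0991]
ee_rot: [-3.139, 0.002, 1.571]
wrist_force: [0.3, -0.5, 0.5]
width: 0.06
finger_force: 0.0
```

```bash
python3 chk.py; python3 go.py .4308 .2803 .012 90
```

```text
S [325, 95, 8, 17, 123] [328.8, 103.1]
S [346, 95, 8, 18, 104] [348.9, 104.3]
S [317, 185, 17, 27, 231] [325.8, 198.2]
S [345, 248, 48, 9, 149] [365.6, 252.2]
S [358, 330, 23, 29, 559] [368.5, 343.8]
T [147, 184, 54, 58, 1184] [168.8, 216.0]
T [384, 201, 14, 14, 115] [390.1, 207.7]
T [408, 201, 15, 14, 119] [414.2, 207.4]
T [211, 271, 16, 15, 184] [218.5, 278.1]
t 25.05 tcp [0.4306 0.2794 0.0999] F [ 0.8 -0.3  0.1] w 0.0599 ff 0.0 yaw [-1.7992e+02  8.0000e-02  8.9900e+01] q [ 0.47  0.05  1.61 -0.    1.49  0.47]
[0.0011, 0.0003, 0.0879, -0.08, 0.08, -0.1]
```

servo_tool --commands '[0.0005,0.0005,0.04,0,0,0,0.06,0.0005,0.0005,0.08,0,0,0,0.06,0.0005,0.0005,0.088,0,0,0,0.06,0.0005,0.0005,0.088,0,0,0,0.06,0.0005,0.0005,0.088,0,0,0,0.03,0.0005,0.0005,0.088,0,0,0,0.03,0.0005,0.0005,0.088,0,0,0,0.03,0.0005,0.0005,0.088,0,0,0,0.03,0.0005,0.0005,0.088,0,0,0,0.03]'

```text
time: 26.18
tool_pos: [0.4314, 0.2818, 0.0143]
ee_rot: [3.14, -0.001, 1.571]
wrist_force: [-3.0, -1.0, 6.2]
width: 0.0375
finger_force: 30.0
```

```bash
python3 go.py .616 -.103 .14 91.5
```

```text
t 26.18 tcp [0.4314 0.2818 0.0143] F [-3.  -1.   6.2] w 0.0375 ff 30.00272157602012 yaw [ 1.7992e+02 -5.0000e-02  9.0020e+01] q [0.47 0.12 1.71 0.   1.31 0.47]
[-0.3847, 0.1847, -0.1258, 0.08, -0.05, -1.48]
```

servo_tool --commands '[0,0,-0.05,0,0,0,0.03,0,0,-0.11,0,0,0,0.03,-0.06,0.03,-0.126,0,0,-1.5,0.03,-0.12,0.06,-0.126,0,0,-1.5,0.03,-0.17,0.09,-0.126,0,0,-1.5,0.03,-0.22,0.12,-0.126,0,0,-1.5,0.03,-0.27,0.15,-0.126,0,0,-1.5,0.03,-0.32,0.18,-0.126,0,0,-1.5,0.03,-0.3842,0.1847,-0.126,0,0,-1.5,0.03,-0.3842,0.1847,-0.126,0,0,-1.5,0.03]'

```text
time: 27.42
tool_pos: [0.6152, -0.1078, 0.1369]
ee_rot: [-3.139, 0.001, 1.591]
wrist_force: [-0.5, 0.9, -2.5]
width: 0.0373
finger_force: 30.0
```

```bash
python3 - <<'E'
from sil import *
S=snapshot("side"); S=snapshot("side"); p=np.array(robot.get_obs()["tool_pos"]); print(p)
for st,c,m in comps(brass(S["img"]),50): 
    if 300<c[0]<345 and c[1]<250: print(st,c)
C=np.r_[circ(.019,p[2]-.014),circ(.019,p[2]+.022)]+[p[0],p[1],0]; h=hullmask(S,C); print("box",h.min(0).round(1),h.max(0).round(1))
E
python3 go.py .616 -.1025 .07 91.5
```

```text
[ 0.61508312 -0.10342079  0.13750501]
[300, 124, 34, 6, 85] [314.6, 126.0]
[311, 167, 23, 45, 474] [322.3, 186.6]
box [310.7 166.4] [327.  187.3]
t 27.52 tcp [ 0.6151 -0.1034  0.1375] F [-0.2  1.2 -2.9] w 0.0372 ff 29.999316008761525 yaw [-1.7988e+02 -7.0000e-02  9.1400e+01] q [-0.26  0.27  1.28  0.    1.6  -0.28]
[0.0008, 0.0011, 0.0675, -0.12, -0.07, -0.1]
```

servo_tool --commands '[0.0008,0.001,0.02,-0.1,0,0,0.03,0.0008,0.001,0.05,-0.1,0,0,0.03,0.0008,0.001,0.06,-0.1,0,0,0.03,0.0008,0.001,0.065,-0.1,0,0,0.03,0.0008,0.001,0.068,-0.1,0,0,0.03,0.0008,0.001,0.068,-0.1,0,0,0.03,0.0008,0.001,0.068,-0.1,0,0,0.03]'

```text
time: 28.4
tool_pos: [0.617, -0.1022, 0.0717]
ee_rot: [3.139, 0.0, 1.597]
wrist_force: [-0.1, 0.3, -2.5]
width: 0.0377
finger_force: 30.0
```

servo_tool --commands '[0,0,0.008,0,0,0,0.03,0,0,0.014,0,0,0,0.03,0,0,0.017,0,0,0,0.03,0,0,0.02,0,0,0,0.03,0,0,0.02,0,0,0,0.03]'

```text
time: 29.02
tool_pos: [0.6165, -0.1022, 0.0522]
ee_rot: [3.14, 0.0, 1.597]
wrist_force: [-3.1, 0.2, 4.5]
width: 0.0376
finger_force: 30.0
```

servo_tool --commands '[0,0,0.001,0,0,0,0.03,0,0,0.0025,0,0,0,0.03,0,0,0.0025,0,0,0,0.03]'

```text
time: 29.4
tool_pos: [0.6167, -0.1025, 0.0519]
ee_rot: [3.139, 0.001, 1.597]
wrist_force: [-7.1, 1.1, 11.2]
width: 0.0374
finger_force: 30.0
```

servo_tool --commands '[0,0,-0.002,0,0,0,0.03,0,0,-0.002,0,0,0,0.06,0,0,-0.002,0,0,0,0.06,0,0,-0.002,0,0,0,0.06,0,0,-0.05,0,0,0,0.06,0,0,-0.1,0,0,0,0.06,0,0,-0.1,0,0,0,0.06,0,0,-0.1,0,0,0,0.06]'

```text
time: 30.4
tool_pos: [0.6163, -0.1021, 0.1476]
ee_rot: [3.14, -0.0, 1.597]
wrist_force: [0.1, 1.0, -0.4]
width: 0.0601
finger_force: 0.0
```

```bash
python3 - <<'E'
from sil import *
S=snapshot("side")
for (x,y),z in (((.6194,-.2325),.012),((.6178,-.168),.012),((.616,-.104),.038)):
    h=hullmask(S,np.r_[circ(.019,z),circ(.019,z+.036)]+[x,y,0]); print("pred",h.min(0).round(1),h.max(0).round(1))
for st,c,m in comps(brass(S["img"]),50): 
    if 290<c[0]<345 and c[1]<250: print(st,c)
cv2.imwrite("pics/s7.png",cv2.convertScaleAbs(cv2.resize(S["img"][150:250,270:390],None,fx=5,fy=5,interpolation=cv2.INTER_CUBIC),alpha=1.5))
E
python3 go.py .6164 -.103 .053 91.5
```

```text
pred [320.5 183.4] [334.8 201.8]
pred [315.5 194.5] [330.4 213.8]
pred [310.3 197.6] [325.9 218. ]
[294, 119, 34, 6, 98] [309.6, 121.5]
[311, 185, 23, 33, 389] [322.1, 202.3]
t 30.45 tcp [ 0.6157 -0.1019  0.1464] F [-0.7 -0.3 -0.5] w 0.0602 ff 0.0 yaw [-1.7993e+02 -4.0000e-02  9.1500e+01] q [-0.26  0.27  1.26  0.    1.61 -0.28]
[-0.0012, 0.0008, 0.0934, -0.07, -0.04, 0.0]
```

View pics/s7.png

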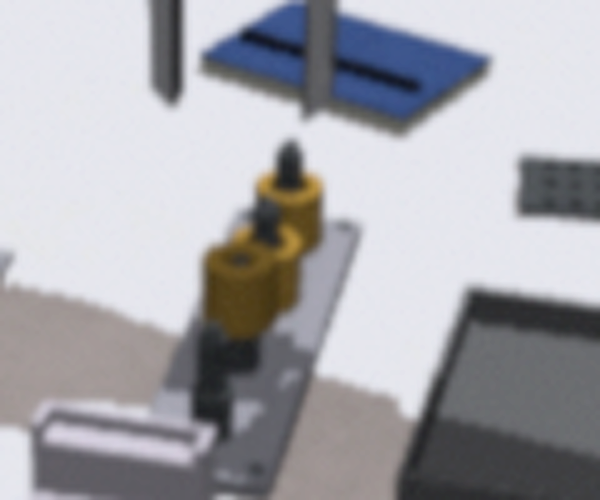

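All three stand on pins: pin0 and pin1 down on the plate, pin2's on the step. So two are good and one is tight. Reject first.

servo_tool --commands '[-0.001,0.0005,0.05,0,0,0,0.06,-0.001,0.0005,0.085,0,0,0,0.06,-0.001,0.0005,0.094,0,0,0,0.06,-0.001,0.0005,0.094,0,0,0,0.06,-0.001,0.0005,0.094,0,0,0,0.03,-0.001,0.0005,0.094,0,0,0,0.03,-0.001,0.0005,0.094,0,0,0,0.03,-0.001,0.0005,0.094,0,0,0,0.03,-0.001,0.0005,0.094,0,0,0,0.03]'

```text
time: 31.58
tool_pos: [0.6174, -0.1033, 0.0561]
ee_rot: [3.139, 0.001, 1.597]
wrist_force: [-3.3, -0.4, 5.5]
width: 0.0372
finger_force: 30.1
```

servo_tool --commands '[0,0,-0.05,0,0,0,0.03,0,0,-0.09,0,0,0,0.03,0,0,-0.09,0,0,0,0.03,0.0,-0.06,-0.09,0,0,0,0.03,0,-0.11,-0.09,0,0,0,0.03,0,-0.159,-0.09,0,0,0,0.03,0,-0.159,-0.05,0,0,0,0.03,0,-0.159,-0.05,0,0,0,0.03]'

```text
time: 32.58
tool_pos: [0.4537, -0.1057, 0.0985]
ee_rot: [-3.133, -0.004, 1.597]
wrist_force: [-0.2, -0.2, -2.9]
width: 0.037
finger_force: 30.0
```

```bash
python3 go.py .457 -.0975 .0195 91.5
```

```text
t 32.58 tcp [ 0.4537 -0.1057  0.0985] F [-0.2 -0.2 -2.9] w 0.037 ff 29.980990178883076 yaw [-179.5    -0.25   91.48] q [-0.35 -0.05  1.71  0.    1.5  -0.38]
[0.0078, 0.0042, 0.079, -0.5, -0.25, -0.02]
```

servo_tool --commands '[0.006,0.002,0.04,0,0,0,0.03,0.006,0.002,0.065,0,0,0,0.03,0.006,0.002,0.076,0,0,0,0.03,0.006,0.002,0.076,0,0,0,0.03]'

```text
time: 33.08
tool_pos: [0.46, -0.1011, 0.0276]
ee_rot: [3.141, -0.001, 1.597]
wrist_force: [-0.2, -0.6, -3.3]
width: 0.0369
finger_force: 30.0
```

servo_tool --commands '[0,0,0.003,0,0,0,0.03,0,0,0.004,0,0,0,0.03,0,0,0.004,0,0,0,0.03]'

```text
time: 33.45
tool_pos: [0.4605, -0.1014, 0.0247]
ee_rot: [3.139, 0.0, 1.597]
wrist_force: [-0.9, 0.1, -2.5]
width: 0.0366
finger_force: 30.0
```

servo_tool --commands '[0,0,0.002,0,0,0,0.03,0,0,0.003,0,0,0,0.03,0,0,0.003,0,0,0,0.03]'

```text
time: 33.83
tool_pos: [0.4607, -0.1009, 0.023]
ee_rot: [3.138, -0.0, 1.597]
wrist_force: [-3.3, 1.7, 5.6]
width: 0.0368
finger_force: 30.0
```

Contact with the tray floor. Release, rise, and head for pin1's sleeve.

servo_tool --commands '[0,0,-0.001,0,0,0,0.06,0,0,-0.001,0,0,0,0.06,0,0,-0.001,0,0,0,0.06,0,0,-0.06,0,0,0,0.06,0,0,-0.1,0,0,0,0.06,-0.03,0.05,-0.105,0,0,0,0.06,-0.06,0.1,-0.105,0,0,0,0.06,-0.063,0.156,-0.105,0,0,0,0.06,-0.063,0.156,-0.105,0,0,0,0.06,-0.063,0.156,-0.105,0,0,0,0.06]'

```text
time: 35.08
tool_pos: [0.6169, -0.16, 0.1256]
ee_rot: [-3.141, -0.0, 1.597]
wrist_force: [0.2, -0.8, 0.3]
width: 0.0601
finger_force: 0.0
```

```bash
python3 chk.py; python3 go.py .6178 -.168 .0275 91.5
```

```text
S [346, 95, 8, 18, 124] [349.4, 103.4]
S [301, 120, 32, 5, 96] [315.7, 122.2]
S [317, 185, 17, 28, 227] [325.9, 198.7]
S [372, 219, 15, 19, 240] [379.1, 228.1]
T [147, 184, 55, 59, 1207] [169.2, 216.1]
t 35.17 tcp [ 0.6167 -0.16    0.1272] F [-0.9 -0.1 -0.4] w 0.0596 ff 0.0 yaw [1.7987e+02 2.0000e-02 9.1490e+01] q [-0.34  0.3   1.26  0.    1.58 -0.37]
[-0.008, 0.0007, 0.0997, 0.13, 0.02, -0.01]
```

servo_tool --commands '[-0.008,0.0007,0.04,0,0,0,0.06,-0.008,0.0007,0.09,0,0,0,0.06,-0.008,0.0007,0.1,0,0,0,0.06,-0.008,0.0007,0.1,0,0,0,0.06,-0.008,0.0007,0.1,0,0,0,0.06,-0.008,0.0007,0.1,0,0,0,0.03,-0.008,0.0007,0.1,0,0,0,0.03,-0.008,0.0007,0.1,0,0,0,0.03,-0.008,0.0007,0.1,0,0,0,0.03]'

```text
time: 36.3
tool_pos: [0.6184, -0.1683, 0.0274]
ee_rot: [3.14, 0.0, 1.597]
wrist_force: [-2.8, 0.9, 5.4]
width: 0.0374
finger_force: 30.0
```

servo_tool --commands '[0,0,-0.04,0,0,0,0.03,0,0,-0.08,0,0,0,0.03,0,0,-0.115,0,0,0,0.03,0,0,-0.115,0,0,0,0.03,0.06,0,-0.115,0,0,1,0.03,0.12,0,-0.115,0,0,2.5,0.03,0.18,0,-0.115,0,0,2.7,0.03,0.24,0.01,-0.115,0,0,2.7,0.03,0.25,0.027,-0.115,0,0,2.7,0.03,0.25,0.027,-0.115,0,0,2.7,0.03]'

```text
time: 37.55
tool_pos: [0.638, 0.0838, 0.1376]
ee_rot: [-3.138, 0.0, 1.552]
wrist_force: [-0.0, -0.3, -2.0]
width: 0.0376
finger_force: 30.0
```

```bash
python3 - <<'E'
from sil import *
snapshot("side"); S=snapshot("side"); p=np.array(robot.get_obs()["tool_pos"]); print(p)
for st,c,m in comps(brass(S["img"]),50): print(st,c)
C=np.r_[circ(.019,p[2]-.014),circ(.019,p[2]+.022)]+[p[0],p[1],0]; h=hullmask(S,C); print("box",h.min(0).round(1),h.max(0).round(1))
E
python3 go.py .6357 .082 .1 88.8 .6357 .082 .04 88.8
```

```text
[0.63766741 0.082002   0.13880788]
[408, 54, 86, 62, 2358] [462.6, 79.3]
[325, 94, 8, 18, 123] [328.8, 103.0]
[346, 95, 8, 18, 128] [349.4, 103.5]
[263, 157, 38, 7, 100] [279.0, 159.6]
[322, 185, 12, 15, 109] [328.4, 191.9]
[277, 205, 18, 21, 309] [286.5, 214.9]
[372, 219, 16, 19, 249] [379.3, 227.7]
[201, 350, 109, 62, 2057] [256.9, 382.4]
box [277.8 202.4] [296.7 227. ]
t 37.65 tcp [0.6377 0.082  0.1388] F [ 0.3 -0.6 -2.5] w 0.0375 ff 29.99899643473327 yaw [-1.7985e+02  4.0000e-02  8.8780e+01] q [ 0.04  0.31  1.22 -0.    1.61  0.06]
[-0.0, -0.0019, 0.0388, -0.15, 0.04, -0.02]
[0.0, -0.0017, 0.0988, -0.15, 0.04, -0.02]
```

```bash
cat > pk.py <<'E'
from fit import *
pk=np.r_[circ(.02,.03),circ(.02,.03,.062),circ(.02,.03,-.062)]
T0={**snapshot("top")};S0={**snapshot("side")}
T0["img"]=cv2.imread("pics/top0.png");S0["img"]=cv2.imread("pics/side0.png")
for n,sh in (("T",[T0]),("S",[S0])):
    for p0 in ((.637,.144,-.022),(.637,.141,-.022),(.638,.147,-.022)):
        p,v=fit(sh,pk,p0,True,.003); print(n,np.round(p,4),round(v,1))
rk=np.r_[rect(.07,.26,.012)]
p,v=fit([S0],rk,(.617,-.137,.027),True,.003); print("rackS",p,v)
p,v=fit([T0],rk,(.617,-.137,.027),True,.003); print("rackT",p,v)
E
python3 pk.py
```

```text
T [ 0.638   0.1575 -0.0091] 28.9
T [ 0.6377  0.1576 -0.0181] 28.9
T [ 0.6381  0.1576 -0.0187] 28.9
S [ 0.6386  0.1444 -0.0221] 116.5
S [ 0.6386  0.1444 -0.0221] 116.5
S [ 0.6386  0.1444 -0.0221] 116.5
rackS [ 0.61493215 -0.14001445  0.02554939] 106.63453674316406
rackT [ 0.61416625 -0.13522099  0.03076514] 39.551944732666016
```

servo_tool --commands '[0,-0.0015,0.04,0,0,0,0.03,0,-0.0015,0.08,0,0,0,0.03,0,-0.0015,0.088,0,0,0,0.03,0,-0.0015,0.09,0,0,0,0.03,0,-0.0015,0.09,0,0,0,0.03,0,-0.0015,0.09,0,0,0,0.03]'

```text
time: 38.5
tool_pos: [0.6389, 0.0826, 0.0537]
ee_rot: [3.136, -0.0, 1.55]
wrist_force: [-0.0, 0.1, -2.8]
width: 0.0374
finger_force: 30.0
```

servo_tool --commands '[0,0,0.003,0,0,0,0.03,0,0,0.006,0,0,0,0.03,0,0,0.006,0,0,0,0.03]'

```text
time: 38.88
tool_pos: [0.6376, 0.0827, 0.0454]
ee_rot: [3.14, -0.0, 1.55]
wrist_force: [-0.7, -0.4, -1.1]
width: 0.0375
finger_force: 30.0
```

servo_tool --commands '[0,-0.001,0.001,0,0,0,0.03,0,-0.001,0.0025,0,0,0,0.03,0,-0.001,0.0025,0,0,0,0.03]'

```text
time: 39.25
tool_pos: [0.6375, 0.083, 0.0446]
ee_rot: [3.137, -0.001, 1.55]
wrist_force: [0.0, 1.7, 4.5]
width: 0.0377
finger_force: 30.0
```

```bash
python3 -c "
from h import *
for i in range(3):
    o=robot.get_obs(); print(o['wrist_force'].round(2) if hasattr(o['wrist_force'],'round') else o['wrist_force'],o['wrist_torque'],o['tool_pos']); snapshot('top')"
```

```text
[0.01 1.68 4.52] [ 0.23702236 -0.18528931  0.00203419] [0.63750881 0.08303621 0.04460434]
[-0.18  2.29  5.3 ] [ 0.32066031 -0.15225289  0.05596475] [0.63747335 0.08305584 0.04451915]
[-0.83  2.05  4.7 ] [ 0.29894869 -0.15879492  0.01853949] [0.63744162 0.08310155 0.04448109]
```

servo_tool --commands '[0,-0.001,0.001,0,0,0,0.03,0,-0.001,0.001,0,0,0,0.03,0,-0.002,0.001,0,0,0,0.03,0,-0.002,0.001,0,0,0,0.03]'

```text
time: 39.9
tool_pos: [0.6367, 0.0833, 0.044]
ee_rot: [3.134, -0.001, 1.55]
wrist_force: [2.4, 3.7, 6.0]
width: 0.0379
finger_force: 30.0
```

```bash
python3 -c "
from h import *
o=robot.get_obs(); print(o['wrist_force'],o['wrist_torque'],o['tool_pos'])"
```

```text
[2.36923611 3.73464499 5.99879495] [ 0.34200548 -0.68931185  0.08753695] [0.63674609 0.08327401 0.04400049]
```

servo_tool --commands '[0.001,0,0,0,0,0,0.03,0.002,0,0,0,0,0,0.03,0.002,0,0,0,0,0,0.03]'

```text
time: 40.28
tool_pos: [0.6358, 0.0846, 0.0428]
ee_rot: [3.137, 0.0, 1.55]
wrist_force: [4.2, 1.5, 5.2]
width: 0.0377
finger_force: 30.0
```

```bash
cat > f.py <<'E'
from h import *
o=robot.get_obs(); print(np.round(o['wrist_force'],1),np.round(o['wrist_torque'],2),np.round(o['tool_pos'],4),np.degrees(o['ee_rot']).round(2),o['width'],o['time'])
E
python3 f.py
```

```text
[4.2 1.5 5.2] [ 0.06 -0.96  0.08] [0.6358 0.0846 0.0428] [179.73   0.    88.8 ] 0.03771034399913956 40.275
```

servo_tool --commands '[0,0.001,0.001,0,0,0,0.03,0,0.0015,0.002,0,0,0,0.03,0,0.0015,0.002,0,0,0,0.03]'

```text
time: 40.65
tool_pos: [0.6354, 0.0842, 0.0384]
ee_rot: [-3.141, 0.0, 1.549]
wrist_force: [4.1, -0.8, -2.7]
width: 0.0374
finger_force: 30.0
```

```bash
python3 f.py
```

```text
[ 4.1 -0.8 -2.7] [-0.15 -1.03  0.01] [0.6354 0.0842 0.0384] [-1.7998e+02  3.0000e-02  8.8780e+01] 0.0373887411938777 40.65
```

servo_tool --commands '[0,0.0007,0.003,0,0,0,0.03,0,0.0007,0.006,0,0,0,0.03,0,0.0007,0.0085,0,0,0,0.03,0,0.0007,0.0085,0,0,0,0.03]'

```text
time: 41.15
tool_pos: [0.6358, 0.0846, 0.0304]
ee_rot: [-3.141, 0.0, 1.55]
wrist_force: [1.1, -0.5, -2.6]
width: 0.0375
finger_force: 30.0
```

```bash
python3 f.py
```

```text
[ 1.1 -0.5 -2.6] [-0.09 -0.28 -0.02] [0.6358 0.0846 0.0304] [-179.95    0.     88.8 ] 0.03747175769361945 41.15
```

servo_tool --commands '[0,0,0.0015,0,0,0,0.03,0,0,0.0025,0,0,0,0.03,0,0,0.0025,0,0,0,0.03]'

```text
time: 41.52
tool_pos: [0.6362, 0.0845, 0.0294]
ee_rot: [3.141, 0.0, 1.55]
wrist_force: [-2.8, -1.1, 2.9]
width: 0.0377
finger_force: 30.0
```

servo_tool --commands '[0,0,-0.001,0,0,0,0.03,0,0,-0.001,0,0,0,0.05,0,0,-0.001,0,0,0,0.05,0,0,-0.001,0,0,0,0.05,0,0,-0.04,0,0,0,0.06,0,0,-0.09,0,0,0,0.06,0,0,-0.09,0,0,0,0.06]'

```text
time: 42.4
tool_pos: [0.6402, 0.0848, 0.1255]
ee_rot: [3.128, -0.001, 1.55]
wrist_force: [-0.6, 0.4, 1.0]
width: 0.0599
finger_force: 0.0
```

```bash
python3 f.py; python3 chk.py; python3 go.py .6194 -.2325 .12 91.5
```

```text
[-0.6  0.4  1. ] [-0.   -0.08 -0.02] [0.6402 0.0848 0.1255] [ 1.7922e+02 -5.0000e-02  8.8800e+01] 0.059933370417518374 42.4
S [325, 95, 8, 17, 121] [328.8, 103.0]
S [346, 95, 8, 18, 127] [349.4, 103.6]
S [322, 185, 12, 15, 109] [328.4, 191.9]
S [372, 219, 16, 19, 250] [379.3, 227.8]
T [147, 184, 55, 59, 1201] [169.1, 216.1]
T [408, 201, 15, 14, 120] [414.2, 207.4]
T [358, 261, 14, 15, 136] [364.4, 267.9]
t 42.5 tcp [0.637  0.0846 0.1196] F [-0.3 -0.2 -0.2] w 0.0598 ff 0.0 yaw [ 1.7981e+02 -1.0000e-02  8.8800e+01] q [ 0.04  0.31  1.25 -0.    1.57  0.06]
[-0.3174, -0.011, -0.0005, 0.19, -0.0, -2.7]
```

servo_tool --commands '[-0.06,-0.002,-0.005,0,0,-2.7,0.06,-0.12,-0.004,-0.005,0,0,-2.7,0.06,-0.18,-0.006,-0.005,0,0,-2.7,0.06,-0.24,-0.008,-0.005,0,0,-2.7,0.06,-0.3,-0.01,-0.005,0,0,-2.7,0.06,-0.3174,-0.011,-0.003,0,0,-2.7,0.06,-0.3174,-0.011,-0.003,0,0,-2.7,0.06,-0.3174,-0.011,-0.003,0,0,-2.7,0.06]'

```text
time: 43.5
tool_pos: [0.619, -0.2305, 0.121]
ee_rot: [3.141, -0.002, 1.599]
wrist_force: [0.1, 0.6, 0.1]
width: 0.0599
finger_force: 0.0
```

```bash
python3 go.py .6194 -.2325 .027 91.5
```

```text
t 43.5 tcp [ 0.619  -0.2305  0.121 ] F [0.1 0.6 0.1] w 0.0599 ff 0.0 yaw [ 1.7997e+02 -9.0000e-02  9.1600e+01] q [-0.44  0.36  1.2   0.    1.59 -0.47]
[-0.0022, 0.0003, 0.094, 0.03, -0.09, 0.1]
```

servo_tool --commands '[-0.0015,0.0003,0.04,0,0,0,0.06,-0.0015,0.0003,0.085,0,0,0,0.06,-0.0015,0.0003,0.094,0,0,0,0.06,-0.0015,0.0003,0.094,0,0,0,0.06,-0.0015,0.0003,0.094,0,0,0,0.06,-0.0015,0.0003,0.094,0,0,0,0.03,-0.0015,0.0003,0.094,0,0,0,0.03,-0.0015,0.0003,0.094,0,0,0,0.03,-0.0015,0.0003,0.094,0,0,0,0.03]'

```text
time: 44.62
tool_pos: [0.6197, -0.2343, 0.0288]
ee_rot: [3.139, 0.001, 1.597]
wrist_force: [-1.3, 0.0, 4.3]
width: 0.0373
finger_force: 30.0
```

servo_tool --commands '[0,0,-0.04,0,0,0,0.03,0,0,-0.08,0,0,0,0.03,0,0,-0.115,0,0,0,0.03,0,0,-0.115,0,0,0,0.03,0.06,0,-0.115,0,0,2.7,0.03,0.12,0,-0.115,0,0,2.7,0.03,0.18,0,-0.115,0,0,2.7,0.03,0.24,0.01,-0.115,0,0,2.7,0.03,0.3,0.027,-0.115,0,0,2.7,0.03,0.35,0.027,-0.115,0,0,2.7,0.03]'

```text
time: 45.88
tool_pos: [0.636, 0.1189, 0.1387]
ee_rot: [-3.138, 0.0, 1.551]
wrist_force: [0.2, 0.0, -2.9]
width: 0.0371
finger_force: 30.0
```

servo_tool --commands '[0.02,0,0,0,0,0,0.03,0.029,0,0,0,0,0,0.03,0.029,0,0,0,0,0,0.03,0.029,0,0,0,0,0,0.03]'

```text
time: 46.38
tool_pos: [0.6379, 0.1438, 0.1428]
ee_rot: [3.14, 0.001, 1.548]
wrist_force: [-0.5, 0.7, -3.5]
width: 0.0369
finger_force: 30.0
```

```bash
python3 f.py; python3 go.py .6374 .1465 .055 88.8
```

```text
[-0.5  0.7 -3.5] [-0.06 -0.13 -0.01] [0.6379 0.1438 0.1428] [1.7991e+02 4.0000e-02 8.8670e+01] 0.03694390087496502 46.375
t 46.38 tcp [0.6379 0.1438 0.1428] F [-0.5  0.7 -3.5] w 0.0369 ff 29.986122641712427 yaw [1.7991e+02 4.0000e-02 8.8670e+01] q [ 0.14  0.33  1.19 -0.    1.62  0.16]
[0.0028, -0.0007, 0.0877, 0.09, 0.04, -0.13]
```

servo_tool --commands '[0.0008,-0.0007,0.04,0,0,0,0.03,0.0008,-0.0007,0.08,0,0,0,0.03,0.0008,-0.0007,0.088,0,0,0,0.03,0.0008,-0.0007,0.09,0,0,0,0.03,0.0008,-0.0007,0.09,0,0,0,0.03,0.0008,-0.0007,0.09,0,0,0,0.03]'

```text
time: 47.12
tool_pos: [0.6386, 0.1465, 0.0552]
ee_rot: [3.136, -0.001, 1.55]
wrist_force: [-0.3, 0.3, -2.6]
width: 0.0367
finger_force: 30.0
```

```bash
python3 f.py
```

```text
[-0.3  0.3 -2.6] [-0.07 -0.13 -0.01] [0.6386 0.1465 0.0552] [ 1.7969e+02 -4.0000e-02  8.8790e+01] 0.03670147880915022 47.125
```

servo_tool --commands '[-0.0015,-0.0005,0.003,0,0,0,0.03,-0.0015,-0.0005,0.006,0,0,0,0.03,-0.0015,-0.0005,0.008,0,0,0,0.03,-0.0015,-0.0005,0.008,0,0,0,0.03]'

```text
time: 47.62
tool_pos: [0.6369, 0.1447, 0.0447]
ee_rot: [3.14, 0.0, 1.55]
wrist_force: [0.8, -1.3, -1.6]
width: 0.037
finger_force: 30.0
```

```bash
python3 f.py
```

```text
[ 0.8 -1.3 -1.6] [-0.19 -0.26 -0.06] [0.6369 0.1447 0.0447] [1.7988e+02 2.0000e-02 8.8790e+01] 0.03697590133501125 47.625
```

Entering already (reading 0.0447 is below the mouth at 0.0468). Continue.

servo_tool --commands '[0,0,0.003,0,0,0,0.03,0,0,0.005,0,0,0,0.03,0,0,0.005,0,0,0,0.03]'

```text
time: 48.0
tool_pos: [0.6368, 0.1447, 0.0396]
ee_rot: [3.14, 0.0, 1.55]
wrist_force: [1.2, -1.2, -2.7]
width: 0.0369
finger_force: 30.0
```

```bash
python3 f.py
```

```text
[ 1.2 -1.2 -2.7] [-0.32 -0.41 -0.04] [0.6368 0.1447 0.0396] [1.799e+02 2.000e-02 8.879e+01] 0.036882808722750904 48.0
```

servo_tool --commands '[0,0,0.004,0,0,0,0.03,0,0,0.008,0,0,0,0.03,0,0,0.0105,0,0,0,0.03,0,0,0.0105,0,0,0,0.03]'

```text
time: 48.5
tool_pos: [0.6372, 0.1445, 0.0313]
ee_rot: [3.139, 0.0, 1.55]
wrist_force: [-1.3, -3.3, 4.8]
width: 0.037
finger_force: 30.0
```

servo_tool --commands '[0,0,-0.001,0,0,0,0.03,0,0,-0.001,0,0,0,0.05,0,0,-0.001,0,0,0,0.05,0,0,-0.001,0,0,0,0.05,0,0,-0.05,0,0,0,0.06,0,0,-0.11,0,0,0,0.09,0,0,-0.15,0,0,0,0.09,0,0,-0.15,0,0,0,0.09]'

```text
time: 49.5
tool_pos: [0.6388, 0.1456, 0.1848]
ee_rot: [3.13, -0.002, 1.55]
wrist_force: [-0.4, -0.0, 0.3]
width: 0.0864
finger_force: 0.0
```

```bash
python3 - <<'E'
from sil import *
S=snapshot("side")
for st,c,m in comps(brass(S["img"]),50): print(st,c)
h=[hullmask(S,np.r_[circ(.019,.03),circ(.019,.05)]+[x,y,0]) for x,y in ((.636,.0835),(.6374,.1455))]
print([(a.min(0).round(1),a.max(0).round(1)) for a in h])
# cover fit
T=snapshot("top")
for n,sh in (("T",[T]),("S",[S]),("TS",[T,S])):
    for p0 in ((.398,-.365,.1),(.4,-.36,.15)): print(n,fit(sh,cover,p0,True,.006))
cv2.imwrite("pics/s8.png",np.hstack([cv2.resize(S["img"][170:330,225:385],(400,400),interpolation=cv2.INTER_CUBIC),cv2.resize(T["img"][240:340,415:515],(400,400),interpolation=cv2.INTER_CUBIC)]))
E
python3 f.py
```

```text
[408, 49, 86, 67, 3036] [459.3, 74.3]
[325, 95, 8, 17, 124] [328.7, 103.1]
[346, 95, 8, 18, 127] [349.4, 103.6]
[236, 145, 41, 6, 121] [252.2, 147.5]
[372, 219, 16, 19, 248] [379.3, 227.7]
[271, 247, 26, 35, 473] [283.6, 264.7]
[202, 350, 109, 62, 2055] [256.5, 382.7]
[(array([280.1, 246.7], dtype=float32), array([297.8, 264.5], dtype=float32)), (array([270.5, 263.2], dtype=float32), array([289.2, 282.2], dtype=float32))]
T (array([ 0.40368368, -0.37775717, -1.26856176]), np.float64(71.44074249267578))
T (array([ 0.41500233, -0.36612495,  0.78344977]), np.float64(47.78299331665039))
S (array([ 0.401476  , -0.36291112,  1.69460284]), np.float64(145.21791076660156))
S (array([ 0.40145866, -0.36291502,  1.69457493]), np.float64(145.21791076660156))
TS (array([ 0.38398022, -0.34658834,  0.11103913]), np.float64(115.66561126708984))
TS (array([ 0.38397994, -0.34660395,  0.11098907]), np.float64(115.66557312011719))
[ 0.2  0.6 -1.4] [-0.08 -0.02 -0.02] [0.6362 0.1451 0.1787] [ 1.7994e+02 -1.0000e-02  8.8810e+01] 0.08939258047434877 49.6
```

View pics/s8.png

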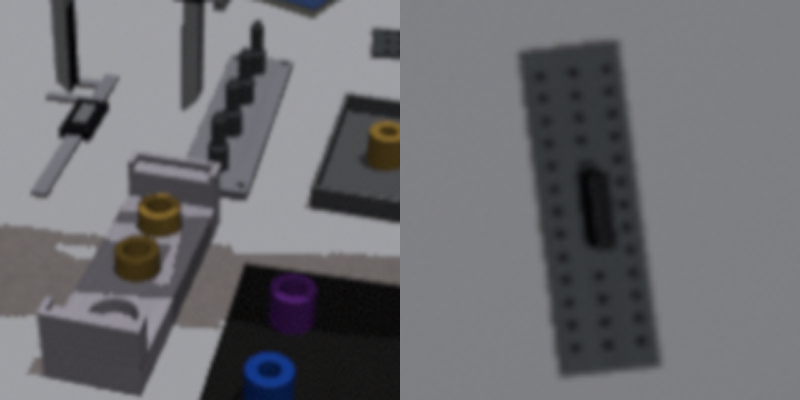

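Both good sleeves are seated in pockets (side crop (160,213) and (137,258)), and the rejected one stands in the tray. The cover lies along world x, with top-crop corners (519,50), (619,41), (660,366), (560,377).

```bash
python3 - <<'E'
from fit import *
T=snapshot("top");S=snapshot("side")
c=np.array([(119,50),(219,41),(260,366),(160,377)])/4+[415,240]-.4
w=pix2world(T,c,.005); print(w.round(4).tolist(),w.mean(0)); d=(w[0]+w[1]-w[2]-w[3]); print(np.degrees(np.arctan2(d[1],d[0])))
for n,s in (("T",[T]),("S",[S]),("TS",[T,S])): p,v=fit(s,cover,(w.mean(0)[0],w.mean(0)[1],1.694),True,.004); print(n,p.round(4),np.degrees(p[2]),v)
bar=rect(.014,.05,.031); print("barS",fit([S],bar,(.4015,-.363,1.694),True,.003))
E
python3 go.py .402 -.363 .12 7
```

```text
[[0.5038, -0.3167], [0.5104, -0.3829], [0.2973, -0.4076], [0.2893, -0.3421]] [ 0.40022388 -0.36230734]
6.6853155933637805
T [ 0.4007 -0.3605  1.6934] 97.02423315810204 102.61483764648438
S [ 0.4015 -0.3629  1.6948] 97.10205001198719 145.2323455810547
TS [ 0.4008 -0.361   1.6916] 96.9200662766182 246.75958251953125
barS (array([ 0.40157075, -0.36523561,  1.68695046]), np.float64(148.6525421142578))
t 49.7 tcp [0.6352 0.1448 0.1764] F [ 0.4 -0.1 -0.6] w 0.0901 ff 0.0 yaw [-1.7982e+02  3.0000e-02  8.8800e+01] q [ 0.14  0.32  1.13 -0.    1.69  0.16]
[-0.5126, -0.2224, 0.0574, -0.12, 0.16, 81.8]
```

servo_tool --commands '[-0.06,-0.025,0.01,0,0,9,0.05,-0.12,-0.05,0.01,0,0,18,0.05,-0.17,-0.075,0.01,0,0,27,0.05,-0.22,-0.1,0.01,0,0,36,0.05,-0.27,-0.12,0.01,0,0,45,0.05,-0.32,-0.14,0.01,0,0,54,0.05,-0.37,-0.16,0.01,0,0,63,0.05,-0.42,-0.18,0.02,0,0,72,0.05,-0.47,-0.2,0.04,0,0,81.8,0.05,-0.511,-0.2234,0.057,0,0,81.8,0.05]'

```text
time: 50.95
tool_pos: [0.4006, -0.362, 0.1188]
ee_rot: [-3.138, 0.001, 0.121]
wrist_force: [0.6, -1.0, -0.3]
width: 0.0503
finger_force: 0.0
```

servo_tool --commands '[0,0,0,0,0,0,0.05,0,0,0,0,0,0,0.05,0,0,0,0,0,0,0.05]'

```text
time: 51.32
tool_pos: [0.4033, -0.3602, 0.1222]
ee_rot: [3.142, -0.002, 0.124]
wrist_force: [0.7, 0.7, 0.6]
width: 0.0502
finger_force: 0.0
```

```bash
python3 go.py .401 -.362 .03 7 .401 -.362 .001 7; python3 - <<'E'
from fit import *
S=snapshot("side"); p,v=fit([S],cover,(.4015,-.3629,1.694),True,.004); print(p,v)
E
```

```text
t 51.33 tcp [ 0.4033 -0.3602  0.1222] F [0.7 0.7 0.6] w 0.0502 ff 0.0 yaw [ 1.7999e+02 -1.2000e-01  7.1100e+00] q [-0.84  0.09  1.51  0.    1.54  0.61]
[-0.0027, 0.0015, 0.0922, 0.0, -0.12, 0.11]
[-0.0028, 0.0015, 0.1212, 0.0, -0.12, 0.11]
[ 0.40108033 -0.36260676  1.69842296] 143.6057586669922
```

servo_tool --commands '[-0.0015,0.001,0.05,0,0,0,0.05,-0.0015,0.001,0.09,0,0,0,0.05,-0.0015,0.001,0.115,0,0,0,0.05,-0.0015,0.001,0.12,0,0,0,0.05,-0.0015,0.001,0.12,0,0,0,0.05,-0.0015,0.001,0.12,0,0,0,0.0,-0.0015,0.001,0.12,0,0,0,0.0,-0.0015,0.001,0.12,0,0,0,0.0,-0.0015,0.001,0.12,0,0,0,0.0]'

```text
time: 52.5
tool_pos: [0.4014, -0.3626, 0.0023]
ee_rot: [3.141, -0.002, 0.122]
wrist_force: [0.1, 0.4, 5.1]
width: 0.0135
finger_force: 30.4
```

```bash
python3 f.py
```

```text
[0.1 0.4 5.1] [ 0.27  0.08 -0.07] [ 0.4014 -0.3626  0.0023] [ 1.7998e+02 -1.2000e-01  6.9900e+00] 0.013472214115488294 52.5
```

servo_tool --commands '[0,0,-0.04,0,0,0,0,0,0,-0.09,0,0,0,0,0,0,-0.135,0,0,0,0,0,0,-0.135,0,0,0,0]'

```text
time: 53.0
tool_pos: [0.4028, -0.3644, 0.1409]
ee_rot: [3.135, -0.007, 0.122]
wrist_force: [0.2, -0.3, -3.9]
width: 0.0134
finger_force: 30.0
```

servo_tool --commands '[0.028,-0.045,0,0,0,-8,0,0.056,-0.09,0,0,0,-16,0,0.085,-0.135,0,0,0,-24,0,0.112,-0.18,0,0,0,-32,0,0.14,-0.225,0,0,0,-40,0,0.168,-0.27,0,0,0,-48,0,0.196,-0.315,0,0,0,-56,0,0.224,-0.36,0,0,0,-64,0,0.26,-0.42,0,0,0,-73,0,0.2958,-0.4761,0,0,0,-81.75,0]'

```text
time: 54.25
tool_pos: [0.6306, 0.1371, 0.1332]
ee_rot: [-3.137, 0.001, 1.554]
wrist_force: [0.6, -1.3, -3.5]
width: 0.0138
finger_force: 30.0
```

servo_tool --commands '[0,0,0,0,0,0,0,0,0,0,0,0,0,0,0,0,0,0,0,0,0]'

```text
time: 54.62
tool_pos: [0.6309, 0.1342, 0.1361]
ee_rot: [-3.141, 0.001, 1.547]
wrist_force: [-0.1, -0.5, -4.1]
width: 0.0137
finger_force: 30.0
```

```bash
python3 go.py .637 .146 .09 88.74 ; python3 - <<'E'
from fit import *
S=snapshot("side"); p=robot.get_obs()["tool_pos"]
C=cover.copy(); C[:,2]+=p[2]-.0023; print(fit([S],C,(p[0],p[1],-.022),True,.004))
T=snapshot("top"); print(fit([T],C[:240],(p[0],p[1],-.022),True,.004),p)
E
```

```text
t 54.62 tcp [0.6309 0.1342 0.1361] F [-0.1 -0.5 -4.1] w 0.0137 ff 29.997090697288513 yaw [-1.7997e+02  4.0000e-02  8.8630e+01] q [ 0.12  0.32  1.22 -0.    1.61  0.15]
[0.012, 0.0058, 0.0461, -0.03, 0.04, -0.11]
(array([ 0.63142803,  0.13845228, -0.01422373]), np.float64(85.27494812011719))
(array([ 0.62991842,  0.13086112, -0.01843881]), np.float64(94.14164733886719)) [0.6311798  0.13412019 0.13682036]
```

servo_tool --commands '[0.012,0.006,0.02,0,0,0,0,0.012,0.006,0.04,0,0,0,0,0.012,0.006,0.046,0,0,0,0,0.012,0.006,0.046,0,0,0,0,0.012,0.006,0.046,0,0,0,0]'

```text
time: 55.35
tool_pos: [0.6386, 0.1476, 0.0922]
ee_rot: [3.139, -0.0, 1.549]
wrist_force: [0.2, -0.1, -3.2]
width: 0.0139
finger_force: 30.0
```

```bash
python3 go.py .637 .146 .071 88.74; python3 f.py
```

```text
t 55.35 tcp [0.6386 0.1476 0.0922] F [ 0.2 -0.1 -3.2] w 0.0139 ff 29.997063875198364 yaw [ 1.7982e+02 -1.0000e-02  8.8750e+01] q [ 0.14  0.36  1.26 -0.    1.53  0.16]
[-0.0016, -0.0016, 0.0212, 0.18, -0.01, 0.01]
[ 0.2 -0.1 -3.2] [-0.02 -0.09 -0.02] [0.6386 0.1476 0.0922] [ 1.7982e+02 -1.0000e-02  8.8750e+01] 0.013909982273693808 55.35
```

servo_tool --commands '[-0.001,-0.001,0.01,0,0,0,0,-0.001,-0.001,0.018,0,0,0,0,-0.001,-0.001,0.024,0,0,0,0,-0.001,-0.001,0.026,0,0,0,0,-0.001,-0.001,0.026,0,0,0,0]'

```text
time: 55.98
tool_pos: [0.6371, 0.1466, 0.0652]
ee_rot: [3.14, -0.0, 1.549]
wrist_force: [0.1, -0.5, -3.3]
width: 0.0139
finger_force: 30.0
```

```bash
python3 f.py
```

```text
[ 0.1 -0.5 -3.3] [-0.03 -0.06 -0.  ] [0.6371 0.1466 0.0652] [179.92  -0.    88.75] 0.013929894743474735 55.975
```

servo_tool --commands '[0,0,0.002,0,0,0,0,0,0,0.004,0,0,0,0,0,0,0.006,0,0,0,0,0,0,0.006,0,0,0,0]'

```text
time: 56.48
tool_pos: [0.6373, 0.1466, 0.0604]
ee_rot: [3.139, -0.0, 1.549]
wrist_force: [-1.8, 0.6, 1.5]
width: 0.0138
finger_force: 30.0
```

```bash
python3 f.py
```

```text
[-1.8  0.6  1.5] [-0.06  0.26  0.02] [0.6373 0.1466 0.0604] [ 1.7986e+02 -1.0000e-02  8.8750e+01] 0.01382465991561451 56.475
```

Seated height reached. Press, release and back off.

servo_tool --commands '[0,0,0.001,0,0,0,0,0,0,0.0025,0,0,0,0,0,0,0.0025,0,0,0,0]'

```text
time: 56.85
tool_pos: [0.6374, 0.1466, 0.0603]
ee_rot: [3.138, -0.0, 1.549]
wrist_force: [-5.0, -1.7, 9.6]
width: 0.0141
finger_force: 30.0
```

servo_tool --commands '[0,0,-0.0015,0,0,0,0,0,0,-0.0015,0,0,0,0.04,0,0,-0.0015,0,0,0,0.04,0,0,-0.0015,0,0,0,0.04,0,0,-0.04,0,0,0,0.04,0,0,-0.09,0,0,0,0.04,-0.06,0,-0.14,0,0,0,0.04,-0.12,-0.03,-0.14,0,0,0,0.04,-0.18,-0.06,-0.14,0,0,0,0.04,-0.23,-0.1,-0.14,0,0,0,0.04]'

```text
time: 58.1
tool_pos: [0.5444, -0.0657, 0.1966]
ee_rot: [3.139, 0.001, 1.549]
wrist_force: [0.1, 0.4, 0.5]
width: 0.0399
finger_force: 0.0
```

```bash
python3 - <<'E'
from sil import *
snapshot("side"); S=snapshot("side");T=snapshot("top")
for z in (.058,.064): 
    C=cover.copy(); C[:,2]+=z
    print(z,[fit([s],C,(.637,.146,-.022),True,.004) for s in (S,T)])
for st,c,m in comps(brass(S["img"]),50): print(st,c)
a=S["img"][175:335,225:405]; b=T["img"][165:325,200:420]
cv2.imwrite("pics/fin.png",np.hstack([cv2.resize(a,(427,380),interpolation=cv2.INTER_CUBIC),cv2.resize(b,(370,380*220*0+380))]))
E
python3 f.py
```

```text
0.058 [(array([ 0.6364788 ,  0.14239172, -0.01433728]), np.float64(84.29537200927734)), (array([ 0.63629996,  0.14516843, -0.01645704]), np.float64(94.0723648071289))]
0.064 [(array([ 0.6336929 ,  0.14937973, -0.02440627]), np.float64(83.07575225830078)), (array([ 0.6354558 ,  0.1446221 , -0.01657258]), np.float64(93.98371887207031))]
[408, 33, 89, 83, 4441] [457.0, 64.6]
[326, 105, 41, 8, 162] [345.3, 108.6]
[372, 219, 16, 19, 250] [379.3, 227.8]
[201, 350, 108, 62, 2085] [256.3, 383.1]
[ 0.8 -0.3 -1. ] [-0.04 -0.08  0.  ] [ 0.5439 -0.0658  0.1969] [179.86   0.    88.49] 0.039993296440926085 58.25
```

View pics/fin.png

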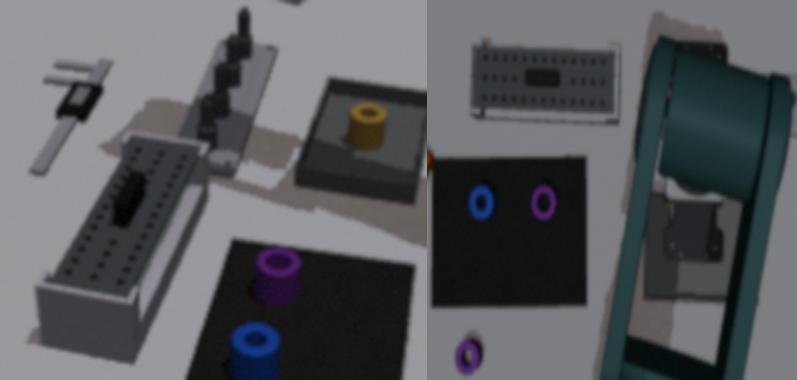

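The cover sits level inside the lips (side crop around (125,205)). The tight sleeve is in the tray at (367,125), and the decoys and bystanders are untouched.

```bash
python3 -c "
from bench import close_job; print(close_job())"
```

```text
the job is handed in; nothing more can be done
None
```

The job is handed in at about 58 s of robot time: all three brass sleeves were gauged together on the pins, the two good ones are seated in the block under the level cover, the tight one is in the reject tray, and the final picture shows the look-alikes and caliper in place (the thermometer and logbook, never approached, were out of its frame).

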